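# Meter a few nuts from the tipping bin

### The arm

A 6-joint arm with a two-finger parallel gripper is mounted at the origin on the work surface. World frame = base frame: x ahead of the robot, y to its left, z up, the work surface at z = 0. Lengths are in m, angles in rad, forces in N, time in s.
With the tool pointing down it reaches from about 0.25 to 0.725 m from the base axis. Payload 4 kg.
Tool frame: the origin (TCP) lies at the very end of the fingers, on their centre line; the grasp point (between the pads) lies 19 mm behind it; x points along the fingers, y is the direction in which the jaws open and shut, and the axes are right-handed (so a half turn about x gives the same grasp; the last joint's range is limited). The gripper opens to 85 mm and grips with 20 to 120 N. Pads are 22 mm wide; open, the fingers measure 114 mm over their backs; the gripper's body (76 mm by 85 mm) begins 54 mm behind the grasp point. The pads swing forward as they close: fully open they stand 13 mm farther back than shut.
Start: joints at [1.301, 0.241, 0.005, 1.335, 0, 1.571], TCP at [0.133, 0.482, 0.207] pointing down, gripper open.
Joint ranges: [-2.72, 2.72], [-1.05, 1.87], [-1.09, 1.28], [-1.99, 2.15], [-1.42, 1.44], [-3.14, 3.14]. Speed limits (rad/s): [2.79, 2.79, 3.14, 3.14, 3.14, 3.14].

### API

Orientations are given as a unit quaternion [x, y, z, w].
In Python, from workcell import get_obs, camera, job_done gives the robot as it stands. The module is installed in compiled form; this text tells all that it offers.
- The arm moves only by the tool arm_command, never from a script. Its argument "motion" is a list of rows, each an object of numbers: "x", "y", "z": the shift along the tool's x, y, z in m; "roll": the turn about the tool's x in rad; "fingers": the opening, from 0 (shut) to 1 (fully open). A call has 1 to 20 rows; each row shifts and turns the pose as measured when the row begins, along the tool's axes as they then stand; what a row does not reach is not made up. A row lasts 1/12 s, in which the tool goes at most 41.7 mm and 7.16 degrees, less where a joint would pass 70% of its speed; a pose out of reach is approached as far as the arm can. A call is refused whole if a number of a shift passes 0.0417 or a number of a turn 0.125, either way. A call with a gripper value outside its range is refused whole. The fingers move at their own pace and stop on an object; the grip force is fixed at half the most. Time passes only in rows, so rows that do not move let the fingers close. It gives the time, the measured TCP pose, the force and the opening at its end, in the units of the state.
- get_obs(): the state, without advancing time (a new reading comes with each control period).
- camera(name): name is "side" or "top"; returns a dict with "frame" (400x640x3 uint8, red, green, blue), "intrinsics" (3x3 intrinsics, pixels), "rvec" (rotation vector, rad) and "tvec" (3), from world to camera coordinates, as OpenCV has them. Camera axes: x right, y down, z forward; pixel columns grow to the right and rows downward; lengths in m; the calibration is good to about 2 mm. A picture is of the moment at which its call begins. There is no depth.
- job_done(): hands the job in, once; it reports no verdict.
The state is a dict: "clock": time; "joint_pos": joint angles; "joint_vel": joint speeds; "tau": joint torques, N m; "eef_pos": TCP position; "tool_rot": TCP orientation; "ft_force": force on the tool from outside, world axes, zero at the start; "ft_torque": the same for the moment, N m; "grip_width": finger opening in m.
Only numpy, scipy, OpenCV 4.12 (cv2) and the standard library are available. Lean on these libraries where they do the work, as an engineer would, in place of code of your own. Each camera call takes 0.05 s, during which the arm holds its last target.

### The job

Slide the catch tray along its rail until it sits squarely under the mouth of the nut bin. Then tip the bin, which has a handle bar at its back, just until the front row of three nuts slides, hold it there until all three have dropped into the tray, and let the bin back down level. The other six nuts stay in the bin; leave the tray under the mouth and leave the bottle, the screwdriver and the tape alone.

Things in the scene. Friction and masses are not known exactly. Their poses are not given: they have to be found in the camera images.
- stand: fixed dark steel stand of the bin; origin on the bench under the middle of the bin, x axis = the way the bin pours (roughly away from the robot), y along the tray's rail, z up; two cheek plates carry the hinge
- bin (a joint): tilt of the bin about the hinge, rad: 0 = level at rest on its stop, grows as the mouth goes down, stop at 0.7. It swings back to 0 by itself when let go (turning it takes about 0.5 N m, i.e. some 5 N pushed level at the handle bar). The nuts slide on the bin floor with hidden friction: the front row lets go somewhere between about 0.22 and 0.38 rad, each further row needs about 0.14 rad more
- bin_hinge (a point): middle of the hinge axis, 90 mm above the bench and 30 mm ahead (stand x) of the stand's origin; the axis runs along the stand's y
- bin_lip (a point): middle of the pouring edge of the bin floor (80 mm above the bench at rest), with the bin's axes (x = pouring direction, z up out of the bin). The bin is an open sheet-metal tote with 2 side walls and a back wall (66 mm high, 4 mm thick), no front wall; inside 126 mm wide and about 122 mm long. Its floor is bent in three flats, each about 40 mm long: the front one level at rest, the middle one sloping 8 degrees down to the back, the rear one 16 degrees
- bin_handle (a point): middle of the bin's handle bar: a steel bar 12 mm in diameter along the stand's y, 136 mm long (116 mm clear between its two arms), above and behind the bin's back wall, 185 mm above the bench at rest; 115 mm behind and 95 mm above the hinge. It moves on an arc about the hinge, up and away from the robot, and can be pushed from behind (the robot's side), hooked or pinched; nothing stands behind it, and the back wall below it ends 125 mm above the bench
- tray (a joint): position of the catch tray on its rail, m, 0 to 0.18, grows towards the stand's +y; stiff slide (about 2 N), stays where it is left
- tray_in (a point): middle of the inner floor of the catch tray (16 mm above the bench), axes as the stand's; open aluminium tray, inside 110 mm (x) by 160 mm (y), walls 4 mm, rim 48 mm above the bench (far wall 66 mm). Fully under the bin's mouth when it has the same y as the stand's origin, in the stand's frame
- tray_grip (a point): top of the tray's slider grip: an upright black block 30 mm (x) by 16 mm (y), standing on the tray's -y end outside the wall, top 90 mm above the bench (40 mm above the tray rim); 92 mm to the -y of the middle of the tray
- nut0: loose steel hex nut, 30 mm over the flats, 16 mm thick, 65 g, origin at its centre; starts lying flat in the bin's front row (three nuts side by side, 41 mm apart)
- nut1: loose steel hex nut, 30 mm over the flats, 16 mm thick, 65 g, origin at its centre; starts lying flat in the bin's front row (three nuts side by side, 41 mm apart)
- nut2: loose steel hex nut, 30 mm over the flats, 16 mm thick, 65 g, origin at its centre; starts lying flat in the bin's front row (three nuts side by side, 41 mm apart)
- nut3: loose steel hex nut, 30 mm over the flats, 16 mm thick, 65 g, origin at its centre; starts lying flat in the bin's middle row (three nuts side by side, 41 mm apart)
- nut4: loose steel hex nut, 30 mm over the flats, 16 mm thick, 65 g, origin at its centre; starts lying flat in the bin's middle row (three nuts side by side, 41 mm apart)
- nut5: loose steel hex nut, 30 mm over the flats, 16 mm thick, 65 g, origin at its centre; starts lying flat in the bin's middle row (three nuts side by side, 41 mm apart)
- nut6: loose steel hex nut, 30 mm over the flats, 16 mm thick, 65 g, origin at its centre; starts lying flat in the bin's rear row (three nuts side by side, 41 mm apart)
- nut7: loose steel hex nut, 30 mm over the flats, 16 mm thick, 65 g, origin at its centre; starts lying flat in the bin's rear row (three nuts side by side, 41 mm apart)
- nut8: loose steel hex nut, 30 mm over the flats, 16 mm thick, 65 g, origin at its centre; starts lying flat in the bin's rear row (three nuts side by side, 41 mm apart)
- spray_bottle: bystander: white plastic bottle, 60 mm diameter, 170 mm high, origin under its middle
- screwdriver: bystander: screwdriver lying on the bench
- tape_roll: bystander: roll of black tape lying flat, 90 mm diameter, 24 mm high

How it is judged:
On the way, in this order (a step that is already met when the one before it is completed fails the run):
1. tray squarely under the mouth (within 15 mm), bin still level (y of tray_in in the frame of stand between -0.015 and 0.015 m and value of joint bin below 0.1 rad), for 0.2 s.
2. bin still tipped when the front row of three nuts lies in the tray (y of tray_in in the frame of stand between -0.015 and 0.015 m and value of joint bin above 0.12 rad and x of nut0 in the frame of tray_in between -0.058 and 0.058 m and y of nut0 in the frame of tray_in between -0.082 and 0.082 m and z of nut0 in the frame of tray_in between -0.005 and 0.05 m and x of nut1 in the frame of tray_in between -0.058 and 0.058 m and y of nut1 in the frame of tray_in between -0.082 and 0.082 m and z of nut1 in the frame of tray_in between -0.005 and 0.05 m and x of nut2 in the frame of tray_in between -0.058 and 0.058 m and y of nut2 in the frame of tray_in between -0.082 and 0.082 m and z of nut2 in the frame of tray_in between -0.005 and 0.05 m), for 0.05 s.
At the end, for the whole second after the job is handed in: the three nuts of the front row lie in the tray, the other six in the bin, all at rest; the tray is centred under the bin's mouth within 15 mm along the rail, and the bin is back level (tilt under 0.04 rad) (y of tray_in in the frame of stand between -0.015 and 0.015 m and value of joint bin below 0.04 rad and x of nut0 in the frame of tray_in between -0.058 and 0.058 m and y of nut0 in the frame of tray_in between -0.082 and 0.082 m and z of nut0 in the frame of tray_in between -0.005 and 0.05 m and x of nut1 in the frame of tray_in between -0.058 and 0.058 m and y of nut1 in the frame of tray_in between -0.082 and 0.082 m and z of nut1 in the frame of tray_in between -0.005 and 0.05 m and x of nut2 in the frame of tray_in between -0.058 and 0.058 m and y of nut2 in the frame of tray_in between -0.082 and 0.082 m and z of nut2 in the frame of tray_in between -0.005 and 0.05 m and x of nut3 in the frame of bin_lip between -0.125 and 0 m and y of nut3 in the frame of bin_lip between -0.066 and 0.066 m and z of nut3 in the frame of bin_lip between -0.03 and 0.06 m and x of nut4 in the frame of bin_lip between -0.125 and 0 m and y of nut4 in the frame of bin_lip between -0.066 and 0.066 m and z of nut4 in the frame of bin_lip between -0.03 and 0.06 m and x of nut5 in the frame of bin_lip between -0.125 and 0 m and y of nut5 in the frame of bin_lip between -0.066 and 0.066 m and z of nut5 in the frame of bin_lip between -0.03 and 0.06 m and x of nut6 in the frame of bin_lip between -0.125 and 0 m and y of nut6 in the frame of bin_lip between -0.066 and 0.066 m and z of nut6 in the frame of bin_lip between -0.03 and 0.06 m and x of nut7 in the frame of bin_lip between -0.125 and 0 m and y of nut7 in the frame of bin_lip between -0.066 and 0.066 m and z of nut7 in the frame of bin_lip between -0.03 and 0.06 m and x of nut8 in the frame of bin_lip between -0.125 and 0 m and y of nut8 in the frame of bin_lip between -0.066 and 0.066 m and z of nut8 in the frame of bin_lip between -0.03 and 0.06 m and linear speed of each of nut0, nut1, nut2, nut3, nut4, nut5, nut6, nut7, nut8 below 0.03 m/s); the robot touches nothing.
It fails at once if bottle, screwdriver or tape moved by more than 30 mm (distance of any of spray_bottle, screwdriver, tape_roll from where it was at the start of the episode above 0.03 m).
It also fails if it takes over 64 s, if anything falls off the work surface, if the arm or the gripper's body presses on something with over 40 N, if the wrist force passes 120 N, or if a joint passes its speed limit or range.

## Working session

There is one attempt and no reset: what is moved stays moved. The work goes in short steps, Python scripts to look and compute and a tool call to move; the robot and the scene stay as the last step left them, time stands still between calls to the robot, and variables do not carry over. Pictures are saved under pics/ and viewed, and the job is handed in when it is done.

Besides the shell and the picture viewer there is one more tool, called after "Call:" by a JSON object that holds its "api" and its "payload", one argument or row to a line. arm_command: Moves the arm, as the interface text tells. Its arguments: {"type":"object","properties":{"motion":{"type":"array","items":{"type":"object","properties":{"x":{"type":"number"},"y":{"type":"number"},"z":{"type":"number"},"roll":{"type":"number"},"fingers":{"type":"number"}}}}},"required":["motion"]}

```bash
mkdir -p pics; cat > h.py <<'E'
import numpy as np, cv2
from workcell import get_obs, camera, job_done
def snap(n,tag):
    c=camera(n); cv2.imwrite(f'pics/{tag}.png',c['frame'][:,:,::-1]); np.savez(f'pics/{tag}.npz',**c); return c
def load(tag): return dict(np.load(f'pics/{tag}.npz'))
def ray(c,u,v):
    K=c['intrinsics'];R=cv2.Rodrigues(np.array(c['rvec'],float))[0];t=np.array(c['tvec'],float).ravel()
    d=R.T@np.linalg.inv(K)@np.array([u,v,1.]); return -R.T@t,d
def onz(c,u,v,z):
    o,d=ray(c,u,v); return o+d*(z-o[2])/d[2]
def two(c1,p1,c2,p2):
    o1,d1=ray(c1,*p1);o2,d2=ray(c2,*p2)
    s=np.linalg.lstsq(np.c_[d1,-d2],o2-o1,rcond=None)[0]
    a=o1+d1*s[0];b=o2+d2*s[1]; return (a+b)/2,np.linalg.norm(a-b)
def proj(c,P):
    return cv2.projectPoints(np.array(P,float).reshape(-1,3),np.array(c['rvec'],float),np.array(c['tvec'],float),c['intrinsics'],None)[0].reshape(-1,2)
E
python3 - <<'E'
from h import *
for n in('side','top'):
    c=snap(n,n+'0'); print(n,ray(c,320,200),c['intrinsics'][0,0])
o=get_obs();print({k:np.round(v,3) for k,v in o.items()})
E
```

```text
side (array([ 0.31914154, -0.78479724,  0.95692427]), array([ 0.16805393,  0.71312946, -0.68062203])) 439.0839143369037
top (array([0.35356043, 0.06281887, 1.06655129]), array([ 0.19080877,  0.02686821, -0.98130826])) 383.9837552691908
{'clock': np.float64(0.1), 'joint_pos': array([ 1.301,  0.241,  0.004,  1.335, -0.   ,  1.571]), 'joint_vel': array([-0.   , -0.001,  0.004, -0.   ,  0.002,  0.001]), 'tau': array([ 0.0000e+00, -3.7314e+01,  2.5301e+01,  1.1000e-02,  0.0000e+00,
        0.0000e+00]), 'eef_pos': array([0.133, 0.481, 0.206]), 'tool_rot': array([ 0.094,  0.701, -0.096,  0.701]), 'ft_force': array([ 0.106, -0.635, -0.268]), 'ft_torque': array([-0.028, -0.021, -0.022]), 'grip_width': np.float64(0.085)}
```

```bash
ls
```

```text
h.py
pics
```

View pics/side0.png

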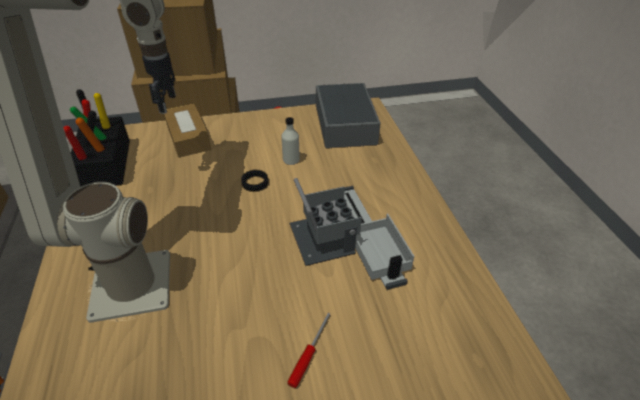

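View pics/top0.png

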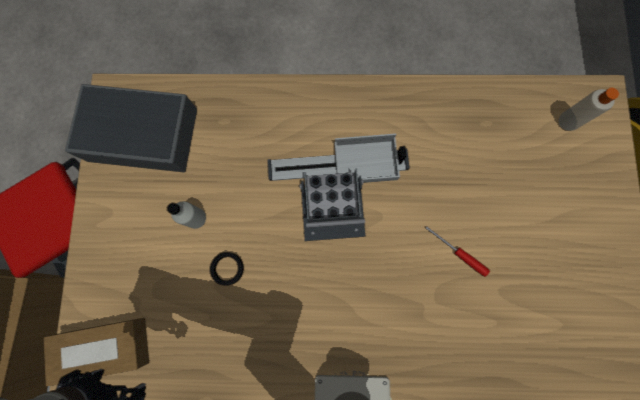

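The side view shows the bin at about (335,215), the tray at about (385,250) with its black grip at (395,265), and the handle bar at about (303,190). The top view shows the bin at (333,200) and the tray at (365,158), with the grip at (403,157) on the right (-y). The tray is displaced to -y. I'll zoom in for detail.

```bash
python3 - <<'E'
import cv2
a=cv2.imread('pics/side0.png')[170:295,280:420]; cv2.imwrite('pics/sz0.png',cv2.resize(a,None,fx=5.6,fy=4.8*5.6/4.8*0.85,interpolation=cv2.INTER_CUBIC) if 0 else cv2.resize(a,None,fx=4.8,fy=4.8,interpolation=cv2.INTER_CUBIC))
a=cv2.imread('pics/top0.png')[125:245,260:415]; cv2.imwrite('pics/tz0.png',cv2.resize(a,None,fx=5,fy=5,interpolation=cv2.INTER_CUBIC))
E
```

```text
(no output)
```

View pics/sz0.png

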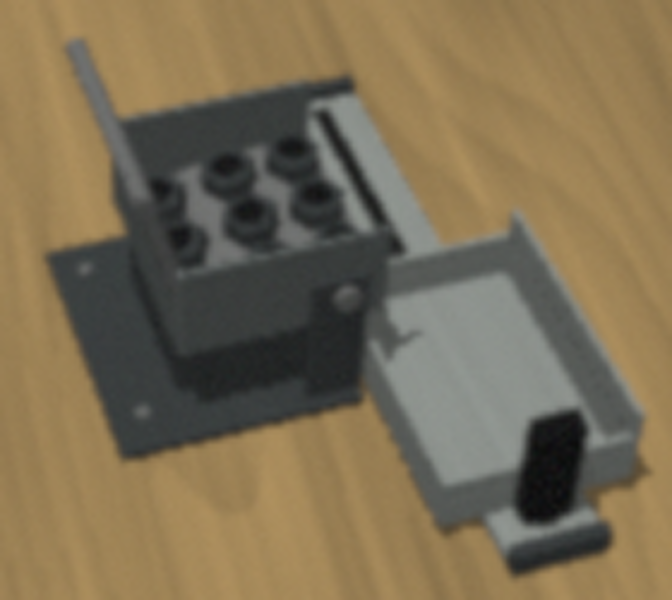

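View pics/tz0.png

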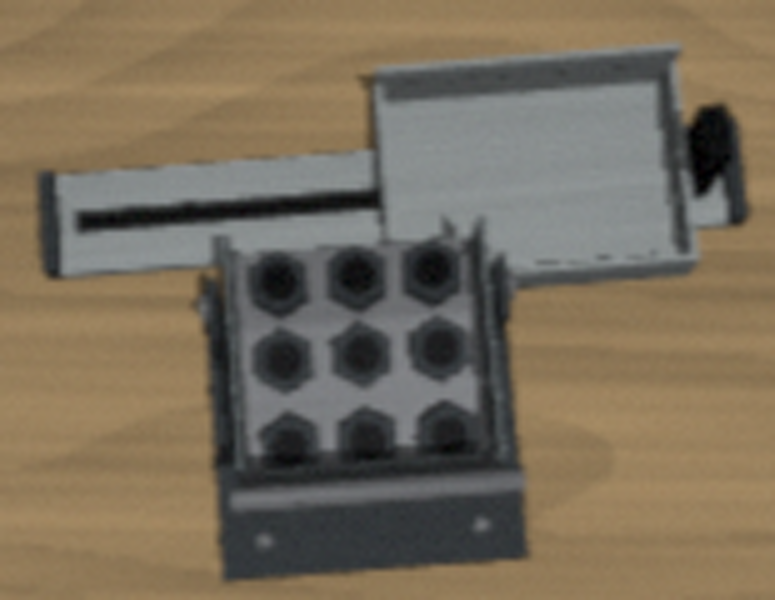

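```bash
python3 - <<'E'
from h import *
np.set_printoptions(precision=4,suppress=True)
s=load('side0');t=load('top0')
S=lambda a,b:(280+(a+.5)/4.8-.5,170+(b+.5)/4.8-.5); T=lambda a,b:(260+(a+.5)/5-.5,125+(b+.5)/5-.5)
L=two(s,S(78,45),t,T(232,497));R=two(s,S(143,200),t,T(522,480));print('bar',L,R,np.linalg.norm(L[0]-R[0]))
for z in(.185,):print(onz(t,*T(232,497),z),onz(t,*T(522,480),z),onz(s,*S(78,45),z),onz(s,*S(143,200),z))
print('grip',two(s,S(558,415),t,T(717,120)),onz(s,*S(558,415),.09),onz(t,*T(717,120),.09))
# tray rim corners z .048 top (inner/outer), far wall .066
for n,p,z in(('fl',(375,75),.066),('fr',(678,50),.066),('nr',(694,268),.048)):print(n,onz(t,*T(*p),z))
# base plate corners z~0.005
for p in((226,578),(526,555)):print('base',onz(t,*T(*p),.005))
for p in((52,257),(125,457)):print('baseS',onz(s,*S(*p),.005))
# rail ends
for p in((55,172),(60,275),(745,222)):print('rail',onz(t,*T(*p),.01))
# nuts
for p in((278,278),(357,270),(434,268),(285,360),(360,350),(440,347)):print('nut',onz(t,*T(*p),.096))
E
```

```text
bar (array([0.4657, 0.1184, 0.1862]), np.float64(0.0041437419531264105)) (array([ 0.4755, -0.0151,  0.1891]), np.float64(0.003500989046116416)) 0.13382257699206762
[0.468  0.1184 0.185 ] [ 0.4779 -0.0155  0.185 ] [0.4638 0.1196 0.185 ] [ 0.4746 -0.0111  0.185 ]
grip (array([ 0.6785, -0.1256,  0.0959]), np.float64(0.00786994279610884)) [ 0.6767 -0.1218  0.09  ] [ 0.6846 -0.1273  0.09  ]
fl [0.7167 0.0533 0.066 ]
fr [ 0.7325 -0.1116  0.066 ]
nr [ 0.6147 -0.1212  0.048 ]
base [0.4461 0.1319 0.005 ]
base [ 0.4615 -0.0336  0.005 ]
baseS [0.4446 0.1311 0.005 ]
baseS [ 0.4583 -0.0344  0.005 ]
rail [0.677  0.2357 0.01  ]
rail [0.6162 0.2304 0.01  ]
rail [ 0.6516 -0.1573  0.01  ]
nut [0.5946 0.1028 0.096 ]
nut [0.5993 0.0618 0.096 ]
nut [0.6009 0.0218 0.096 ]
nut [0.5511 0.0983 0.096 ]
nut [0.5569 0.0597 0.096 ]
nut [0.559  0.0185 0.096 ]
```

```bash
cat >> h.py <<'E'
from scipy.spatial.transform import Rotation
psi=0.088; O=np.array([.555,.059,0.]); X=np.array([np.cos(psi),np.sin(psi),0]);Y=np.array([-np.sin(psi),np.cos(psi),0])
def st(x,y,z): return O+x*X+y*Y+np.array([0,0,z])
def tool(): 
    o=get_obs(); return np.array(o['eef_pos']),Rotation.from_quat(o['tool_rot']).as_matrix(),o
def go(P):
    p,R,o=tool(); d=R.T@(np.array(P)-p); print('tool shift',np.round(d,4),'dist',np.linalg.norm(d)); return d
E
python3 - <<'E'
from h import *
np.set_printoptions(precision=3,suppress=True)
p,R,o=tool();print(R); print('tooly in stand',X@R[:,1],Y@R[:,1], 'roll to align', np.arctan2(np.cross(R[:,1],Y)@R[:,0],R[:,1]@Y),np.arctan2(np.cross(R[:,1],X)@R[:,0],R[:,1]@X))
pre=st(.103,-.145-.1+.025,.25);print(pre);go(pre);go(st(.103,-.24,.22))
s=load('side0');t=load('top0');print('bottle',onz(t,205,222,0),'tape',onz(t,227,268,.024))
E
```

```text
[[-0.001  0.266  0.964]
 [-0.002  0.964 -0.266]
 [-1.    -0.002  0.   ]]
tooly in stand 0.35015884761232635 0.936688337382791 roll to align -0.35774198087513853 1.213055560803137
[ 0.677 -0.151  0.25 ]
tool shift [-0.043 -0.465  0.693] dist 0.8352437363820978
tool shift [-0.013 -0.483  0.7  ] dist 0.8505408809332812
bottle [0.493 0.416 0.   ] tape [0.366 0.339 0.024]
```

Call:
{"api": "arm_command", "payload": {
  "motion": [
    {"x":-0.02,"roll":-0.119,"fingers":0},
    {"x":-0.02,"roll":-0.119,"fingers":0},
    {"x":-0.02,"roll":-0.12,"fingers":0},
    {"y":-0.033,"z":0.023,"fingers":0},
    {"y":-0.033,"z":0.023,"fingers":0},
    {"y":-0.033,"z":0.023,"fingers":0},
    {"y":-0.033,"z":0.023,"fingers":0},
    {"y":-0.033,"z":0.023,"fingers":0},
    {"y":-0.033,"z":0.023,"fingers":0},
    {"y":-0.033,"z":0.023,"fingers":0},
    {"y":-0.033,"z":0.023,"fingers":0},
    {"y":-0.033,"z":0.023,"fingers":0},
    {"y":-0.033,"z":0.023,"fingers":0},
    {"y":-0.033,"z":0.023,"fingers":0},
    {"y":-0.033,"z":0.023,"fingers":0},
    {"y":-0.033,"z":0.023,"fingers":0},
    {"y":-0.033,"z":0.023,"fingers":0},
    {"y":-0.033,"z":0.023,"fingers":0},
    {"y":-0.033,"z":0.023,"fingers":0},
    {"y":-0.033,"z":0.023,"fingers":0}
  ]
}}

```text
schema error: expected keys x, y, z, roll, fingers
```

```bash
python3 - <<'E'
from h import *
np.set_printoptions(precision=3,suppress=True)
p,R,o=tool();print(p,o['clock'],o['grip_width']); print('align', np.arctan2(np.cross(R[:,1],Y)@R[:,0],R[:,1]@Y))
go(st(.103,-.24,.25));go(st(.103,-.24,.075))
E
```

```text
[0.133 0.481 0.206] 0.1 0.08515437544972738
align -0.35774198087513853
tool shift [-0.043 -0.483  0.7  ] dist 0.8515531470084059
tool shift [ 0.132 -0.483  0.7  ] dist 0.8605039755514393
```

All five keys are required in every row.

Call:
{"api": "arm_command", "payload": {
  "motion": [
    {"x":-0.02,"y":0,"z":0,"roll":-0.119,"fingers":0},
    {"x":-0.02,"y":0,"z":0,"roll":-0.119,"fingers":0},
    {"x":-0.02,"y":0,"z":0,"roll":-0.12,"fingers":0},
    {"x":0,"y":-0.033,"z":0.023,"roll":0,"fingers":0},
    {"x":0,"y":-0.033,"z":0.023,"roll":0,"fingers":0},
    {"x":0,"y":-0.033,"z":0.023,"roll":0,"fingers":0},
    {"x":0,"y":-0.033,"z":0.023,"roll":0,"fingers":0},
    {"x":0,"y":-0.033,"z":0.023,"roll":0,"fingers":0},
    {"x":0,"y":-0.033,"z":0.023,"roll":0,"fingers":0},
    {"x":0,"y":-0.033,"z":0.023,"roll":0,"fingers":0},
    {"x":0,"y":-0.033,"z":0.023,"roll":0,"fingers":0},
    {"x":0,"y":-0.033,"z":0.023,"roll":0,"fingers":0},
    {"x":0,"y":-0.033,"z":0.023,"roll":0,"fingers":0},
    {"x":0,"y":-0.033,"z":0.023,"roll":0,"fingers":0},
    {"x":0,"y":-0.033,"z":0.023,"roll":0,"fingers":0},
    {"x":0,"y":-0.033,"z":0.023,"roll":0,"fingers":0},
    {"x":0,"y":-0.033,"z":0.023,"roll":0,"fingers":0},
    {"x":0,"y":-0.033,"z":0.023,"roll":0,"fingers":0},
    {"x":0,"y":-0.033,"z":0.023,"roll":0,"fingers":0},
    {"x":0,"y":-0.033,"z":0.023,"roll":0,"fingers":0}
  ]
}}

```text
clock: 1.77
eef_pos: [0.5923, -0.0493, 0.2623]
tool_rot: [-0.047, 0.71, 0.04, 0.702]
ft_force: [1.8, 0.6, 1.7]
grip_width: 0.0002
```

```bash
python3 - <<'E'
from h import *
np.set_printoptions(precision=3,suppress=True)
p,R,o=tool();print(p,o['clock'],o['grip_width']); print('align', np.arctan2(np.cross(R[:,1],Y)@R[:,0],R[:,1]@Y))
go(st(.103,-.24,.25));go(st(.103,-.24,.075))
E
```

```text
[ 0.592 -0.049  0.262] 1.7667 0.0002143765175602262
align 0.03522157571924576
tool shift [ 0.013 -0.131  0.071] dist 0.14973004863779918
tool shift [ 0.188 -0.13   0.073] dist 0.2394925427844239
```

Call:
{"api": "arm_command", "payload": {
  "motion": [
    {"x":0,"y":-0.033,"z":0.019,"roll":0.035,"fingers":0},
    {"x":0,"y":-0.034,"z":0.019,"roll":0,"fingers":0},
    {"x":0,"y":-0.034,"z":0.019,"roll":0,"fingers":0},
    {"x":0,"y":-0.034,"z":0.018,"roll":0,"fingers":0},
    {"x":0.035,"y":0,"z":0,"roll":0,"fingers":0},
    {"x":0.035,"y":0,"z":0,"roll":0,"fingers":0},
    {"x":0.035,"y":0,"z":0,"roll":0,"fingers":0},
    {"x":0.035,"y":0,"z":0,"roll":0,"fingers":0},
    {"x":0.025,"y":0,"z":0,"roll":0,"fingers":0},
    {"x":0,"y":0,"z":0,"roll":0,"fingers":0}
  ]
}}

```text
clock: 2.6
eef_pos: [0.7, -0.2026, 0.0825]
tool_rot: [-0.031, 0.705, 0.02, 0.708]
ft_force: [-1.0, 1.5, -1.3]
grip_width: -0.0
```

```bash
python3 - <<'E'
from h import *
np.set_printoptions(precision=3,suppress=True)
p,R,o=tool();print(p,o['clock'],o['ft_force']); print('align', np.arctan2(np.cross(R[:,1],Y)@R[:,0],R[:,1]@Y))
go(st(.103,-.24,.075))
for n in('side','top'):
    snap(n,n+'1')
a=cv2.imread('pics/side1.png')[150:310,280:460]; b=cv2.imread('pics/top1.png')[105:265,265:445]
cv2.imwrite('pics/z1.png',cv2.resize(np.hstack([a,b]),None,fx=2.2,fy=2.2,interpolation=cv2.INTER_CUBIC))
E
```

```text
[ 0.7   -0.203  0.083] 2.6 [-1.031  1.525 -1.314]
align -0.015589934302619984
tool shift [ 0.007  0.033 -0.019] dist 0.03881394242444861
```

View pics/z1.png

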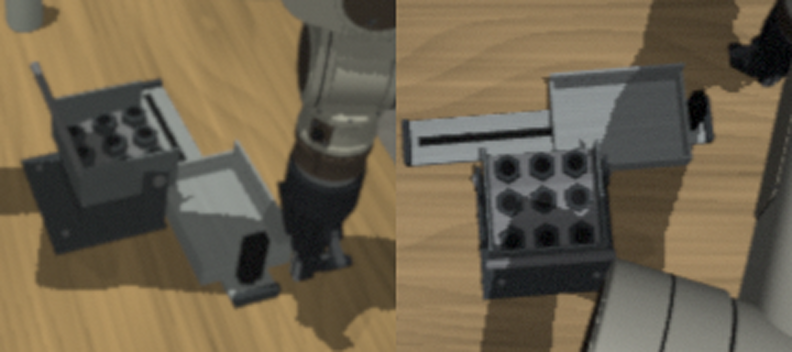

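Call:
{"api": "arm_command", "payload": {
  "motion": [
    {"x":0.007,"y":0.01,"z":-0.019,"roll":-0.015,"fingers":0},
    {"x":0,"y":0.02,"z":0,"roll":0,"fingers":0},
    {"x":0,"y":0.02,"z":0,"roll":0,"fingers":0},
    {"x":0,"y":0.02,"z":0,"roll":0,"fingers":0},
    {"x":0,"y":0.02,"z":0,"roll":0,"fingers":0},
    {"x":0,"y":0.02,"z":0,"roll":0,"fingers":0},
    {"x":0,"y":0.01,"z":0,"roll":0,"fingers":0},
    {"x":0,"y":0,"z":0,"roll":0,"fingers":0}
  ]
}}

```text
clock: 3.37
eef_pos: [0.6845, -0.0832, 0.1035]
tool_rot: [-0.04, 0.69, 0.021, 0.722]
ft_force: [-0.1, -0.4, 0.3]
grip_width: 0.0003
```

```bash
cat > m.py <<'E'
import sys
from h import *
np.set_printoptions(precision=4,suppress=True)
k=sys.argv[1]
p,R,o=tool();d=p-O;print('stand xyz',d@X,d@Y,p[2],'t',o['clock'],'F',o['ft_force']); print('align', np.arctan2(np.cross(R[:,1],Y)@R[:,0],R[:,1]@Y))
for n in('side','top'): snap(n,n+k)
a=cv2.imread(f'pics/side{k}.png')[150:310,280:460]; b=cv2.imread(f'pics/top{k}.png')[105:265,265:445]
cv2.imwrite(f'pics/z{k}.png',cv2.resize(np.hstack([a,b]),None,fx=2.2,fy=2.2,interpolation=cv2.INTER_CUBIC))
E
python3 m.py 2
```

```text
stand xyz 0.11646042224736114 -0.15306301291334223 0.1035499100277244 t 3.3667 F [-0.0581 -0.3873  0.294 ]
align -0.001295339026826128
```

View pics/z2.png

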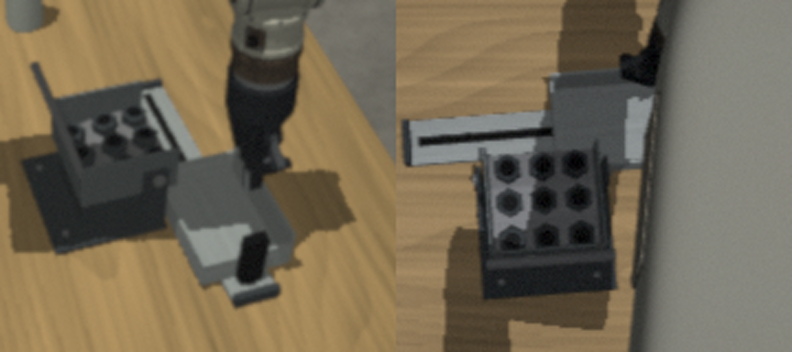

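The fingers rode up to z 0.1035 and passed over the grip without touching it. The tray hasn't moved. The tool axis has tilted slightly, so I'll go back behind the grip with smaller steps and compute shifts from the true axes.

```bash
python3 - <<'E'
from h import *
np.set_printoptions(precision=3,suppress=True)
p,R,o=tool();print(R,o['joint_pos'],o['joint_vel'])
go(st(.103,-.24,.12));go(st(.103,-.24,.07))
print(R.T@(-Y),R.T@X,R.T@[0,0,-1])
E
```

```text
[[ 0.047 -0.083  0.995]
 [-0.025  0.996  0.085]
 [-0.999 -0.029  0.044]] [-0.115  0.634  0.338  1.226 -0.02  -0.199] [-0.028  0.024 -0.018 -0.006 -0.005  0.   ]
tool shift [-0.015 -0.085 -0.013] dist 0.08741641198575904
tool shift [ 0.035 -0.084 -0.015] dist 0.09202803977309733
[ 0.029 -1.     0.003] [0.044 0.005 0.999] [ 0.999  0.029 -0.044]
```

Call:
{"api": "arm_command", "payload": {
  "motion": [
    {"x":-0.008,"y":-0.015,"z":-0.003,"roll":0,"fingers":0},
    {"x":-0.004,"y":-0.025,"z":-0.003,"roll":0,"fingers":0},
    {"x":0,"y":-0.025,"z":-0.003,"roll":0,"fingers":0},
    {"x":0,"y":-0.015,"z":-0.003,"roll":0,"fingers":0},
    {"x":0,"y":-0.005,"z":0,"roll":0,"fingers":0},
    {"x":0,"y":0,"z":0,"roll":0,"fingers":0}
  ]
}}

```text
clock: 3.97
eef_pos: [0.6792, -0.1862, 0.1231]
tool_rot: [-0.039, 0.689, 0.016, 0.724]
ft_force: [0.3, 0.0, -0.5]
grip_width: 0.0004
```

```bash
python3 - <<'E'
from h import *
np.set_printoptions(precision=3,suppress=True)
p,R,o=tool();d=p-O;print(R,d@X,d@Y,p[2])
go(st(.103,-.24,.07))
E
```

```text
[[ 0.051 -0.076  0.996]
 [-0.031  0.996  0.078]
 [-0.998 -0.035  0.048]] 0.10219552181050998 -0.25516993138887606 0.1231431714676994
tool shift [ 0.052  0.017 -0.002] dist 0.05527178916179457
```

Call:
{"api": "arm_command", "payload": {
  "motion": [
    {"x":0.015,"y":0.004,"z":0,"roll":0,"fingers":0},
    {"x":0.015,"y":0.002,"z":0,"roll":0,"fingers":0},
    {"x":0.012,"y":0.002,"z":0,"roll":0,"fingers":0},
    {"x":0.004,"y":0,"z":0,"roll":0,"fingers":0},
    {"x":0,"y":0,"z":0,"roll":0,"fingers":0},
    {"x":0,"y":0,"z":0,"roll":0,"fingers":0}
  ]
}}

```text
clock: 4.47
eef_pos: [0.6813, -0.1851, 0.0781]
tool_rot: [-0.037, 0.688, 0.013, 0.725]
ft_force: [-0.6, -0.6, -0.4]
grip_width: 0.0003
```

```bash
python3 - <<'E'
from h import *
np.set_printoptions(precision=3,suppress=True)
p,R,o=tool();d=p-O;print(R,d@X,d@Y,p[2])
go(st(.103,-.24,.07));go(st(.103,-.15,.07))
E
```

```text
[[ 0.054 -0.069  0.996]
 [-0.032  0.997  0.071]
 [-0.998 -0.036  0.051]] 0.10436379795159666 -0.25426925629788066 0.0780605058572891
tool shift [ 0.007  0.015 -0.002] dist 0.016445162657230818
tool shift [ 0.004  0.104 -0.004] dist 0.10458924183892578
```

Call:
{"api": "arm_command", "payload": {
  "motion": [
    {"x":0.004,"y":0.01,"z":0,"roll":0,"fingers":0},
    {"x":0.003,"y":0.012,"z":0,"roll":0,"fingers":0},
    {"x":0,"y":0.012,"z":0,"roll":0,"fingers":0},
    {"x":0,"y":0.012,"z":0,"roll":0,"fingers":0},
    {"x":0,"y":0.008,"z":0,"roll":0,"fingers":0},
    {"x":0,"y":0,"z":0,"roll":0,"fingers":0}
  ]
}}

```text
clock: 4.97
eef_pos: [0.6791, -0.1247, 0.0714]
tool_rot: [-0.037, 0.686, 0.013, 0.726]
ft_force: [-0.1, 0.8, -0.7]
grip_width: 0.0003
```

```bash
python3 m.py 3; python3 -c "
from h import *
go(st(.103,-.12,.072))"
```

```text
stand xyz 0.10750531399629351 -0.19394148247551357 0.07136096151981768 t 4.9667 F [-0.1395  0.841  -0.6742]
align -0.015353093285760754
tool shift [-0.0036  0.0755 -0.0058] dist 0.0758412266844161
```

View pics/z3.png

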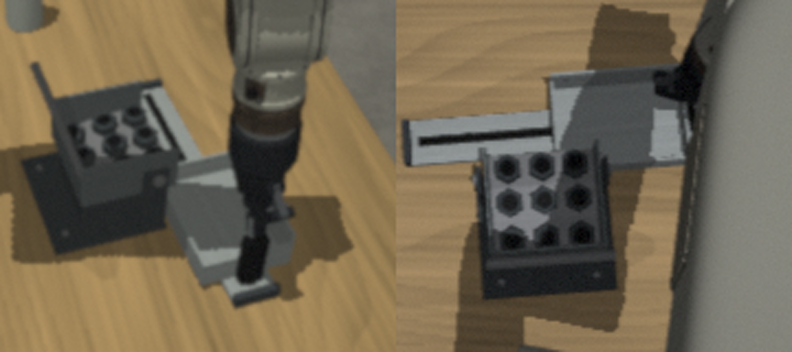

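```bash
python3 - <<'E'
from h import *
a=cv2.imread('pics/side3.png')[220:300,350:430]; b=cv2.imread('pics/top3.png')[120:200,340:420]
cv2.imwrite('pics/zz3.png',cv2.resize(np.hstack([a,b]),None,fx=5,fy=5,interpolation=cv2.INTER_CUBIC))
p,R,o=tool()
s=load('side3');t=load('top3')
print('tcp px',proj(s,p),proj(t,p))
g=[st(.103+sx*.015,-.192+sy*.008,.09) for sx in(-1,1) for sy in(-1,1)]
print('grip corners exp',proj(s,g),proj(t,g))
E
```

```text
tcp px [[396.5483586  261.91221984]] [[401.44874216 152.69023315]]
grip corners exp [[391.14330607 260.31937786]
 [388.53146977 255.64197283]
 [401.9395807  257.61149921]
 [399.23636681 252.98897834]] [[405.19429368 157.50064578]
 [399.10957122 157.95617009]
 [403.93745065 146.62481259]
 [397.8859808  147.08020134]]
```

View pics/zz3.png

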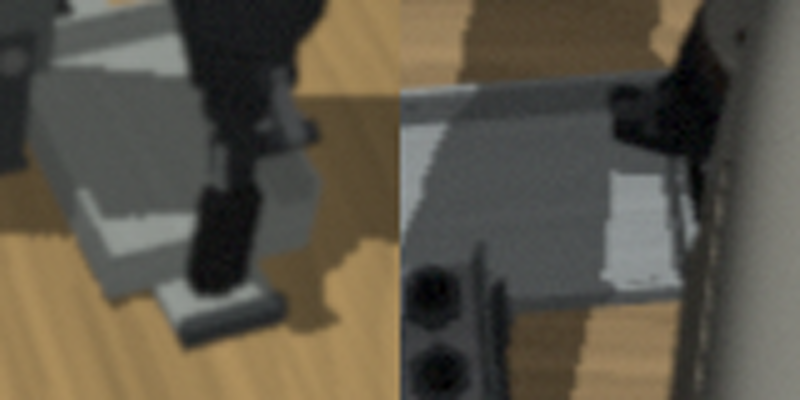

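```bash
python3 - <<'E'
from h import *
s=load('side1');P=np.array([.7,-.2026,.0825]);Rm=Rotation.from_quat([-0.031,0.705,0.02,0.708]).as_matrix()
u=proj(s,P)[0];g=proj(s,P-.05*Rm[:,0])[0];print(u,g)
im=cv2.imread('pics/side1.png');x0,y0=370,210
a=cv2.resize(im[210:290,370:470],None,fx=6,fy=6,interpolation=cv2.INTER_CUBIC)
for q,c in((u,(0,0,255)),(g,(0,255,0))): cv2.circle(a,(int((q[0]-x0+.5)*6),int((q[1]-y0+.5)*6)),4,c,-1)
cv2.imwrite('pics/zz1.png',a)
E
```

```text
[415.84481729 281.57029044] [418.9975921  268.51109068]
```

View pics/zz1.png

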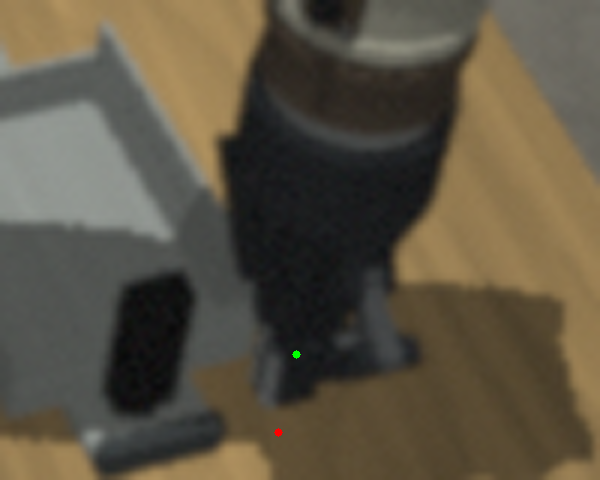

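```bash
python3 - <<'E'
from h import *
def mk(tag,P,q,W,out):
    s=load(tag);P=np.array(P);R=Rotation.from_quat(q).as_matrix()
    c=proj(s,P)[0];x0,y0=int(c[0])-50,max(0,int(c[1])-60)
    a=cv2.resize(s['frame'][y0:y0+90,x0:x0+100,::-1],None,fx=4,fy=4,interpolation=cv2.INTER_CUBIC)
    for Q,col in((P,(0,0,255)),(P-.019*R[:,0]+W*R[:,1],(0,255,0)),(P-.019*R[:,0]-W*R[:,1],(255,255,0)),(P+.03*R[:,2],(255,0,255)),(P-.073*R[:,0],(0,255,255))):
        u=proj(s,Q)[0]; cv2.circle(a,(int((u[0]-x0+.5)*4),int((u[1]-y0+.5)*4)),3,col,-1)
    return a
q0=[.094,.701,-.096,.701]
a=mk('side0',[.133,.481,.206],q0,.0425,'a');b=mk('side1',[.7,-.2026,.0825],[-0.031,0.705,0.02,0.708],.0425,'b')
p,R,o=tool()
c=mk('side3',p,o['tool_rot'],.0425,'c')
h=min(a.shape[0],b.shape[0]); cv2.imwrite('pics/zz4.png',np.hstack([a[:h],b[:h]])[:, :800]); cv2.imwrite('pics/zz5.png',c)
E
```

```text
(no output)
```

View pics/zz4.png

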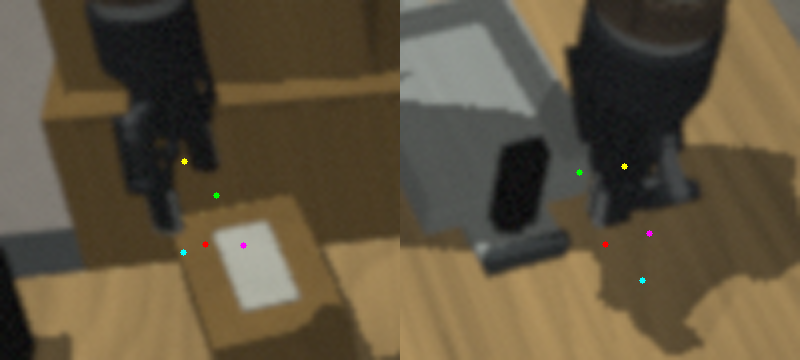

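View pics/zz5.png

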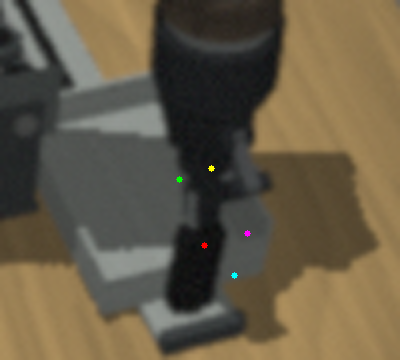

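```bash
python3 - <<'E'
from h import *
def mk(tag,P,q):
    s=load(tag);P=np.array(P);R=Rotation.from_quat(q).as_matrix()
    c=proj(s,P)[0];x0,y0=max(0,min(540,int(c[0])-50)),min(310,max(0,int(c[1])-50))
    a=cv2.resize(s['frame'][y0:y0+90,x0:x0+100,::-1],None,fx=4,fy=4,interpolation=cv2.INTER_CUBIC)
    for Q,col in((P,(0,0,255)),(P-.03*R[:,0],(0,255,0)),(P+.03*R[:,2],(255,0,255)),(P-.073*R[:,0],(0,255,255))):
        u=proj(s,Q)[0]; print(tag,u); cv2.circle(a,(int((u[0]-x0+.5)*4),int((u[1]-y0+.5)*4)),3,col,-1)
    return a
a=mk('top0',[.133,.481,.206],[.094,.701,-.096,.701]);b=mk('top1',[.7,-.2026,.0825],[-0.031,0.705,0.02,0.708])
h=min(a.shape[0],b.shape[0]);cv2.imwrite('pics/zz6.png',np.hstack([a[:h],b[:h]]))
E
```

```text
top0 [131.64163395 376.27026397]
top0 [124.21102355 380.06078004]
top0 [136.74960999 362.00731194]
top0 [112.5368916  386.01600881]
top1 [430.80775285 144.24044122]
top1 [433.64316548 140.41786292]
top1 [429.61725369 133.54108576]
top1 [438.01414616 134.52509946]
```

View pics/zz6.png

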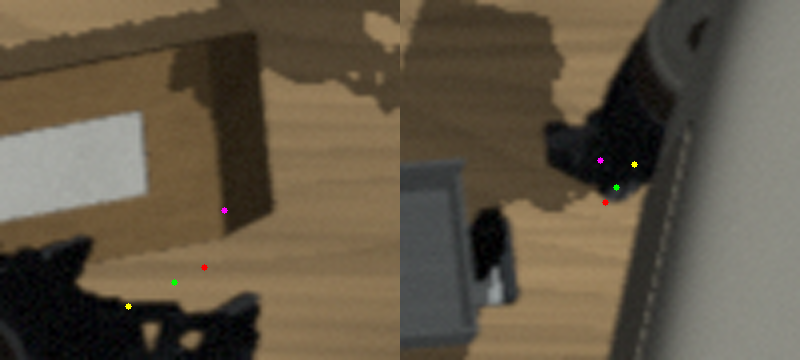

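The reported TCP now lies inside the grip block's volume with no contact force. In both views the drawn fingertips end about 20 mm above the reported TCP, so they passed over the grip. I'll retreat, go lower and push again.

Call:
{"api": "arm_command", "payload": {
  "motion": [
    {"x":-0.004,"y":-0.012,"z":0,"roll":0.01,"fingers":0},
    {"x":0,"y":-0.015,"z":0,"roll":0,"fingers":0},
    {"x":0,"y":-0.015,"z":0,"roll":0,"fingers":0},
    {"x":0,"y":-0.008,"z":0,"roll":0,"fingers":0},
    {"x":0.008,"y":0,"z":0,"roll":0,"fingers":0},
    {"x":0.012,"y":0,"z":0,"roll":0,"fingers":0},
    {"x":0.008,"y":0,"z":0,"roll":0,"fingers":0},
    {"x":0,"y":0,"z":0,"roll":0,"fingers":0}
  ]
}}

```text
clock: 5.73
eef_pos: [0.6845, -0.1891, 0.0483]
tool_rot: [-0.032, 0.685, 0.005, 0.728]
ft_force: [-1.2, -0.3, 0.0]
grip_width: -0.0
```

```bash
python3 m.py 4; python3 -c "
from h import *
go(st(.108,-.22,.045))"
```

```text
stand xyz 0.10721343064906973 -0.2585630374574109 0.0482690291488104 t 5.7333 F [-1.2185 -0.2957  0.0026]
align -0.03508751951254163
tool shift [ 0.0031  0.0383 -0.0014] dist 0.038450137785486296
```

View pics/z4.png

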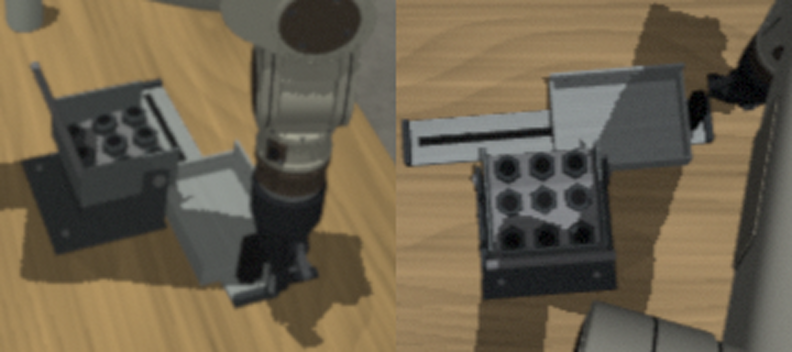

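```bash
python3 - <<'E'
from h import *
p,R,o=tool()
ims=[]
for t in('side4','top4'):
    s=load(t);c=proj(s,p)[0];x0,y0=int(c[0])-45,int(c[1])-50
    a=cv2.resize(s['frame'][y0:y0+75,x0:x0+66,::-1],None,fx=6,fy=6,interpolation=cv2.INTER_CUBIC)
    a=np.clip(a.astype(float)*1.8,0,255).astype(np.uint8)
    for Q,col in((p,(0,0,255)),(p-.03*R[:,0],(0,255,0)),(p-.03*R[:,0]+.03*R[:,1],(255,255,0)),(p-.03*R[:,0]+.03*R[:,2],(255,0,255)),(p-.073*R[:,0],(0,255,255))):
        u=proj(s,Q)[0]; cv2.circle(a,(int((u[0]-x0+.5)*6),int((u[1]-y0+.5)*6)),3,col,-1)
    ims.append(a)
cv2.imwrite('pics/zz7.png',np.hstack(ims))
E
```

```text
(no output)
```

View pics/zz7.png

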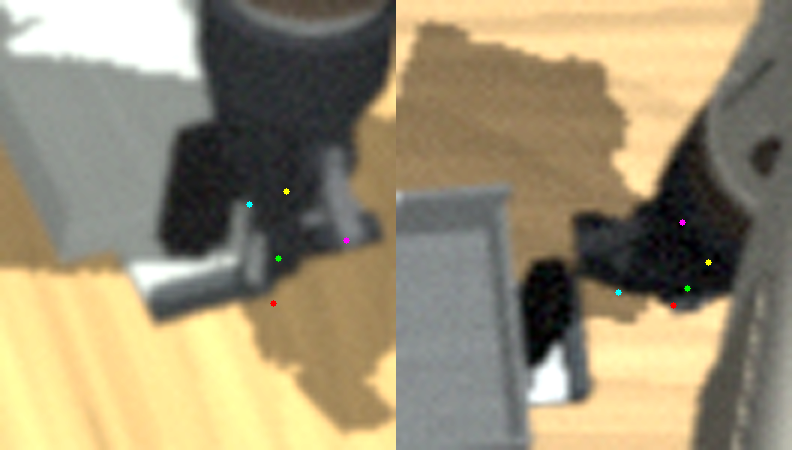

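```bash
python3 - <<'E'
from h import *
np.set_printoptions(precision=4,suppress=True)
p,R,o=tool()
s=load('side4');t=load('top4')
cs=proj(s,p)[0];ct=proj(t,p)[0]
S=lambda a,b:(int(cs[0])-45+(a+.5)/6-.5,int(cs[1])-50+(b+.5)/6-.5)
T=lambda a,b:(int(ct[0])-45+(a-396+.5)/6-.5,int(ct[1])-50+(b+.5)/6-.5)
for n,a,b in(('knob',(375,230),(585,232)),('tip',(262,285),(682,303)),('tip2',(280,275),(682,300)),('gripS',(205,125),(548,265))):
    P,r=two(s,S(*a),t,T(*b));print(n,P,r,'tool',R.T@(P-p),'stand',(P-O)@X,(P-O)@Y)
E
```

```text
knob [ 0.7359 -0.1543  0.0364] 0.021764455096056005 tool [0.0151 0.0322 0.0517] stand 0.16146482601926018 -0.22837259023920012
tip [ 0.6795 -0.1888  0.0646] 0.0031029888864879483 tool [-0.0152 -0.0004 -0.0047] stand 0.10225189030198291 -0.2577370756728257
tip2 [ 0.6834 -0.1885  0.0682] 0.003887279990089975 tool [-0.0186 -0.0004 -0.0006] stand 0.10614064892917895 -0.25778203978040376
gripS [ 0.6806 -0.123   0.0929] 0.015363386001476834 tool [-0.0458  0.0641  0.0017] stand 0.10915203072945469 -0.19234196897953107
```

Call:
{"api": "arm_command", "payload": {
  "motion": [
    {"x":0.002,"y":0.01,"z":0,"roll":-0.03,"fingers":0},
    {"x":0,"y":0.012,"z":0,"roll":0,"fingers":0},
    {"x":0,"y":0.012,"z":0,"roll":0,"fingers":0},
    {"x":0,"y":0.012,"z":0,"roll":0,"fingers":0},
    {"x":0,"y":0.012,"z":0,"roll":0,"fingers":0},
    {"x":0,"y":0.006,"z":0,"roll":0,"fingers":0},
    {"x":0,"y":0,"z":0,"roll":0,"fingers":0}
  ]
}}

```text
clock: 6.42
eef_pos: [0.6798, -0.1163, 0.0462]
tool_rot: [-0.047, 0.684, 0.017, 0.728]
ft_force: [0.1, -2.4, -1.4]
grip_width: -0.0002
```

```bash
python3 m.py 5; python3 -c "
from h import *
go(st(.108,-.12,.048))"
```

```text
stand xyz 0.1089281403438616 -0.18558545483335426 0.04620164140517024 t 6.4167 F [ 0.1388 -2.3812 -1.3617]
align 0.003198636524504121
tool shift [-0.0047  0.0664 -0.001 ] dist 0.0665433508394991
```

View pics/z5.png

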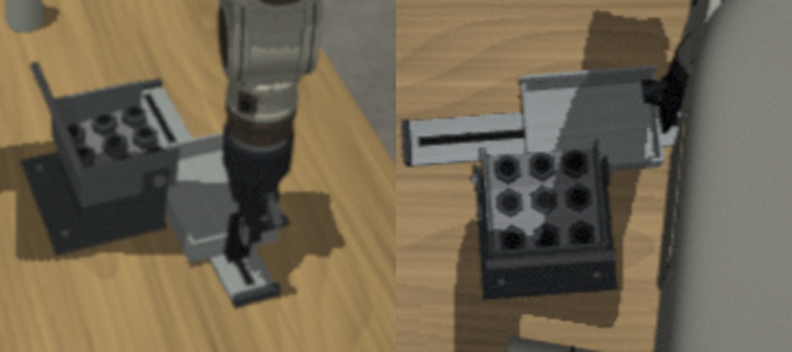

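```bash
cat > tr.py <<'E'
import sys
from h import *
k=sys.argv[1]
a=cv2.imread(f'pics/top{k}.png')[125:185,290:410]; cv2.imwrite(f'pics/tt{k}.png',cv2.resize(a,None,fx=6.5,fy=6.5,interpolation=cv2.INTER_CUBIC))
E
python3 tr.py 5
```

```text
(no output)
```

View pics/tt5.png

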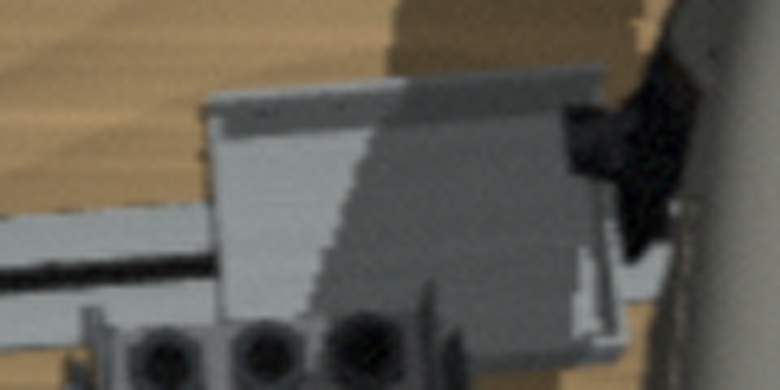

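```bash
python3 - <<'E'
from h import *
t=load('top5');T=lambda a,b:(290+(a+.5)/6.5-.5,125+(b+.5)/6.5-.5)
ys=[]
for p,z in(((208,95),.066),((602,68),.066),((622,355),.048)):
    P=onz(t,*T(*p),z);print(P,(P-O)@X,(P-O)@Y)
E
```

```text
[0.71759415 0.088926   0.066     ] 0.16459508721314517 0.015520379502887694
[ 0.73091946 -0.07631294  0.066     ] 0.16334656157973762 -0.15025028978300786
[ 0.61155229 -0.08569075  0.048     ] 0.043617103535015286 -0.14910104824946924
```

Call:
{"api": "arm_command", "payload": {
  "motion": [
    {"x":0,"y":0.008,"z":0,"roll":0,"fingers":0},
    {"x":-0.001,"y":0.012,"z":0,"roll":0,"fingers":0},
    {"x":-0.001,"y":0.012,"z":0,"roll":0,"fingers":0},
    {"x":-0.001,"y":0.01,"z":0,"roll":0,"fingers":0},
    {"x":0,"y":0.006,"z":0,"roll":0,"fingers":0},
    {"x":0,"y":0,"z":0,"roll":0,"fingers":0},
    {"x":0,"y":0,"z":0,"roll":0,"fingers":0}
  ]
}}

```text
clock: 7.1
eef_pos: [0.6756, -0.0666, 0.0471]
tool_rot: [-0.046, 0.684, 0.015, 0.728]
ft_force: [0.6, -3.0, -1.6]
grip_width: -0.0002
```

```bash
python3 m.py 6; python3 tr.py 6
```

```text
stand xyz 0.10908481434378757 -0.13570645260199307 0.04708012297550481 t 7.1 F [ 0.5687 -2.9854 -1.589 ]
align -0.0003170639251074017
```

View pics/z6.png

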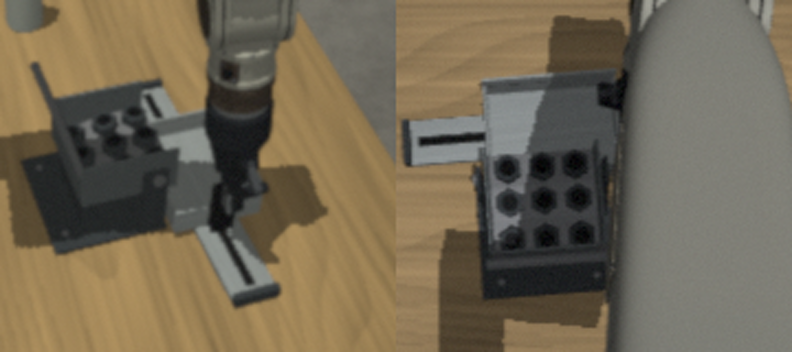

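View pics/tt6.png

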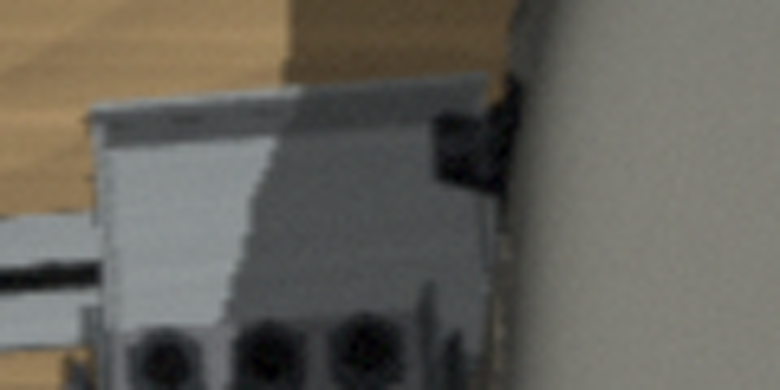

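Call:
{"api": "arm_command", "payload": {
  "motion": [
    {"x":0,"y":0.006,"z":0,"roll":0,"fingers":0},
    {"x":0,"y":0.007,"z":0,"roll":0,"fingers":0},
    {"x":0,"y":0.004,"z":0,"roll":0,"fingers":0},
    {"x":0,"y":0,"z":0,"roll":0,"fingers":0},
    {"x":0,"y":0,"z":0,"roll":0,"fingers":0}
  ]
}}

```text
clock: 7.62
eef_pos: [0.6743, -0.0497, 0.047]
tool_rot: [-0.045, 0.684, 0.014, 0.728]
ft_force: [-0.6, -1.0, 0.0]
grip_width: 0.0001
```

```bash
python3 m.py 7; python3 tr.py 7
```

```text
stand xyz 0.10924967519643104 -0.11879514634769889 0.04698103364123651 t 7.6167 F [-0.6428 -1.0033  0.0472]
align -0.0029761889914797055
```

View pics/tt7.png

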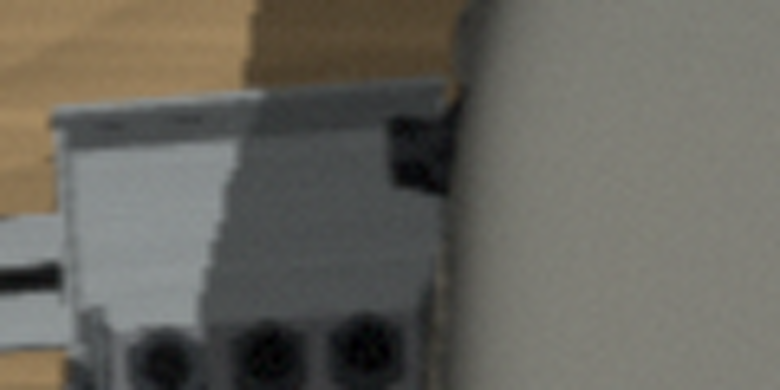

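```bash
python3 - <<'E'
from h import *
t=load('top7');T=lambda a,b:(290+(a+.5)/6.5-.5,125+(b+.5)/6.5-.5)
for p,z in(((52,109),.066),((447,81),.066)):
    P=onz(t,*T(*p),z);print(P,(P-O)@X,(P-O)@Y)
# stand refs: base plate corners
T0=lambda a,b:(260+(a+.5)/5-.5,125+(b+.5)/5-.5)
for p,z in(((226,578),.005),((526,555),.005),((240,238),.146),((470,238),.146)):
    P=onz(t,*T0(*p),z);print(P,(P-O)@X,(P-O)@Y)
p,R,o=tool();print(R)
go(st(.109,-.17,.047));go(st(-.16,-.0,.30))
E
```

```text
[0.71083935 0.15452582 0.066     ] 0.16363175118483286 0.08146001141042662
[ 0.72463476 -0.01140092  0.066     ] 0.16279106773384222 -0.08503710620079981
[0.44613605 0.13192    0.005     ] -0.10203401510828568 0.0822054988975742
[ 0.46148416 -0.03362044  0.005     ] -0.10129406664704524 -0.08404326885022884
[0.6023343  0.12001703 0.146     ] 0.05251371492849764 0.056620876911384496
[0.60360125 0.00625368 0.146     ] 0.04377750321761621 -0.05681360860866154
[[ 0.06497997 -0.08192869  0.99451762]
 [-0.04063652  0.99557995  0.08467132]
 [-0.99705881 -0.04591568  0.06136346]]
tool shift [ 0.0023 -0.0512 -0.0001] dist 0.0512442190999239
tool shift [-0.2743  0.1054 -0.2536] dist 0.3881323277428837
```

Call:
{"api": "arm_command", "payload": {
  "motion": [
    {"x":0,"y":-0.01,"z":0,"roll":0,"fingers":0},
    {"x":0,"y":-0.02,"z":0,"roll":0,"fingers":0},
    {"x":0,"y":-0.015,"z":0,"roll":0,"fingers":0},
    {"x":-0.02,"y":0,"z":0,"roll":0,"fingers":0},
    {"x":-0.035,"y":0,"z":0,"roll":0,"fingers":0},
    {"x":-0.035,"y":0,"z":0,"roll":0,"fingers":0},
    {"x":-0.035,"y":0,"z":0,"roll":0,"fingers":0},
    {"x":-0.035,"y":0,"z":0,"roll":0,"fingers":0},
    {"x":-0.035,"y":0,"z":0,"roll":0,"fingers":0},
    {"x":-0.02,"y":0,"z":0,"roll":0,"fingers":0},
    {"x":0,"y":0.015,"z":-0.025,"roll":0,"fingers":0},
    {"x":0,"y":0.017,"z":-0.032,"roll":0,"fingers":0},
    {"x":0,"y":0.017,"z":-0.032,"roll":0,"fingers":0},
    {"x":0,"y":0.017,"z":-0.032,"roll":0,"fingers":0},
    {"x":0,"y":0.017,"z":-0.032,"roll":0,"fingers":0},
    {"x":0,"y":0.017,"z":-0.03,"roll":0,"fingers":0},
    {"x":0,"y":0.017,"z":-0.025,"roll":0,"fingers":0},
    {"x":0,"y":0,"z":0,"roll":0,"fingers":0}
  ]
}}

```text
clock: 9.22
eef_pos: [0.4431, 0.0028, 0.2512]
tool_rot: [-0.035, 0.683, 0.013, 0.73]
ft_force: [0.6, 0.4, 0.1]
grip_width: -0.0001
```

```bash
python3 m.py 8; python3 -c "
from h import *
print(tool()[1])
go(st(-.145,0,.25)); go(st(-.145,0,.143))"
```

```text
stand xyz -0.11635633267524405 -0.04613845255397281 0.2511595771855212 t 9.2167 F [0.6149 0.4294 0.0789]
align -0.01892300667815917
[[ 0.07302987 -0.06535925  0.99518582]
 [-0.03054207  0.99723575  0.06773515]
 [-0.99686199 -0.03534172  0.07083179]]
tool shift [-0.0019  0.0471 -0.0343] dist 0.05832597599419008
tool shift [ 0.1047  0.0509 -0.0419] dist 0.12375433845002724
```

View pics/z8.png

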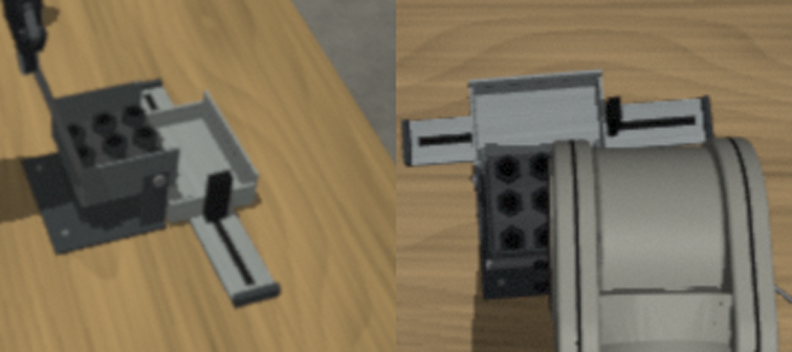

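Call:
{"api": "arm_command", "payload": {
  "motion": [
    {"x":0,"y":0.016,"z":-0.015,"roll":-0.018,"fingers":0},
    {"x":0,"y":0.02,"z":-0.015,"roll":0,"fingers":0},
    {"x":0,"y":0.012,"z":-0.008,"roll":0,"fingers":0},
    {"x":0.02,"y":0,"z":0,"roll":0,"fingers":0},
    {"x":0.03,"y":0,"z":-0.003,"roll":0,"fingers":0},
    {"x":0.03,"y":0,"z":-0.003,"roll":0,"fingers":0},
    {"x":0.018,"y":0,"z":-0.003,"roll":0,"fingers":0},
    {"x":0,"y":0,"z":0,"roll":0,"fingers":0},
    {"x":0,"y":0,"z":0,"roll":0,"fingers":0}
  ]
}}

```text
clock: 10.07
eef_pos: [0.4229, 0.0405, 0.1513]
tool_rot: [-0.038, 0.673, 0.015, 0.738]
ft_force: [-0.5, -0.7, -0.0]
grip_width: -0.0006
```

```bash
cat > m2.py <<'E'
import sys
from h import *
np.set_printoptions(precision=4,suppress=True)
k=sys.argv[1]
p,R,o=tool();d=p-O;print('stand xyz',d@X,d@Y,p[2],'t',o['clock'],'F',o['ft_force'],'M',o['ft_torque']); print('align', np.arctan2(np.cross(R[:,1],Y)@R[:,0],R[:,1]@Y))
s=snap('side',f'side{k}')
a=s['frame'][130:280,270:430,::-1]; cv2.imwrite(f'pics/s{k}.png',cv2.resize(a,None,fx=4,fy=4,interpolation=cv2.INTER_CUBIC))
E
python3 m2.py 9; python3 -c "
from h import *
print(tool()[1]); go(st(-.105,0,.143))"
```

```text
stand xyz -0.13324740299487312 -0.006768388011560705 0.15129316502051063 t 10.0667 F [-0.5116 -0.7471 -0.0022] M [ 0.024   0.0891 -0.0255]
align -0.011328320686344293
[[ 0.09309744 -0.07332536  0.9929533 ]
 [-0.02803852  0.99669591  0.07623058]
 [-0.99526213 -0.03493781  0.0907339 ]]
tool shift [0.0108 0.0075 0.0272] dist 0.030212981517557927
```

View pics/s9.png

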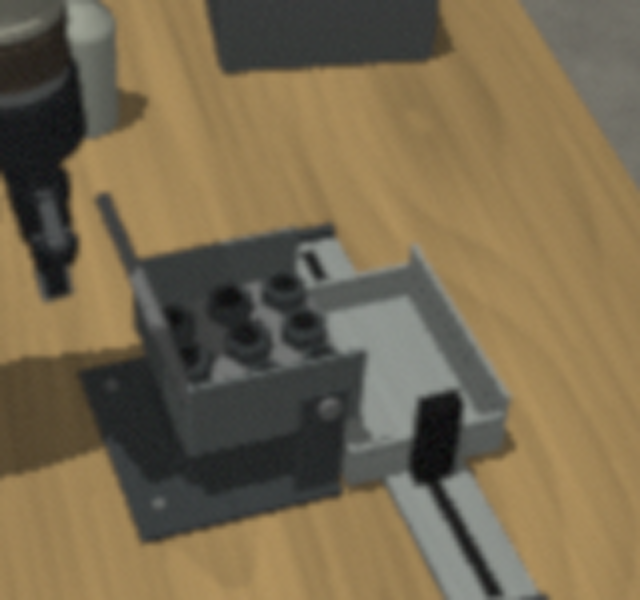

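Call:
{"api": "arm_command", "payload": {
  "motion": [
    {"x":0.004,"y":0.003,"z":0.006,"roll":-0.01,"fingers":0},
    {"x":0.003,"y":0.002,"z":0.008,"roll":0,"fingers":0},
    {"x":0.001,"y":0.001,"z":0.006,"roll":0,"fingers":0},
    {"x":0,"y":0,"z":0,"roll":0,"fingers":0},
    {"x":0,"y":0,"z":0,"roll":0,"fingers":0}
  ]
}}

```text
clock: 10.53
eef_pos: [0.4519, 0.0489, 0.1498]
tool_rot: [-0.041, 0.669, 0.019, 0.742]
ft_force: [-0.8, 0.6, -0.5]
grip_width: 0.0003
```

```bash
python3 m2.py 10; python3 -c "
from h import *
go(st(-.105,0,.143))"
```

```text
stand xyz -0.10360279948406353 -0.0010065879157996264 0.14983657075748186 t 10.5333 F [-0.8386  0.6175 -0.4579] M [ 0.0164  0.1818 -0.0043]
align -0.0017368089846832634
tool shift [ 0.0067  0.0012 -0.0022] dist 0.0071750089457264235
```

View pics/s10.png

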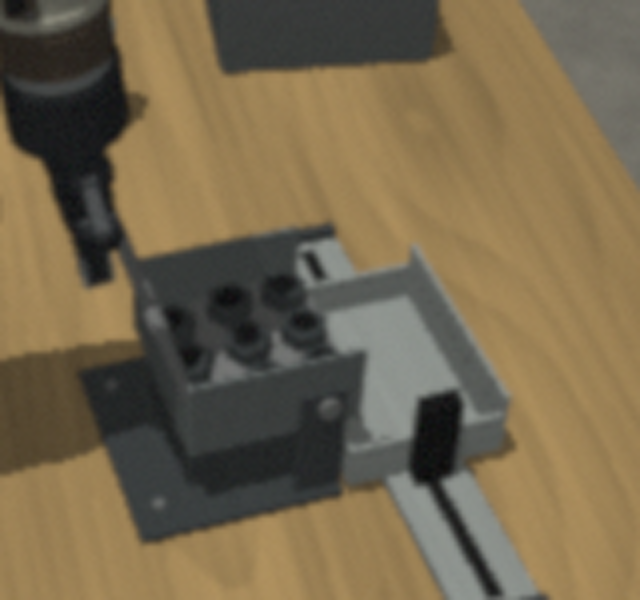

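Call:
{"api": "arm_command", "payload": {
  "motion": [
    {"x":0,"y":0,"z":0.004,"roll":0,"fingers":0},
    {"x":0,"y":0,"z":0.004,"roll":0,"fingers":0},
    {"x":0,"y":0,"z":0.003,"roll":0,"fingers":0},
    {"x":0,"y":0,"z":0,"roll":0,"fingers":0},
    {"x":0,"y":0,"z":0,"roll":0,"fingers":0}
  ]
}}

```text
clock: 11.0
eef_pos: [0.4568, 0.0494, 0.1498]
tool_rot: [-0.041, 0.674, 0.019, 0.737]
ft_force: [-0.3, -0.3, -0.1]
grip_width: 0.0
```

```bash
python3 m2.py 11; python3 -c "
from h import *
print(tool()[1])"
```

```text
stand xyz -0.09869795353282497 -0.0009038177662798435 0.14979379453554562 t 11.0 F [-0.314  -0.331  -0.1116] M [-0.004   0.0681  0.0758]
align -0.0009427264973030288
[[ 0.09164645 -0.08370193  0.99226756]
 [-0.02761475  0.9958642   0.08655584]
 [-0.99540864 -0.03533376  0.08895602]]
```

View pics/s11.png

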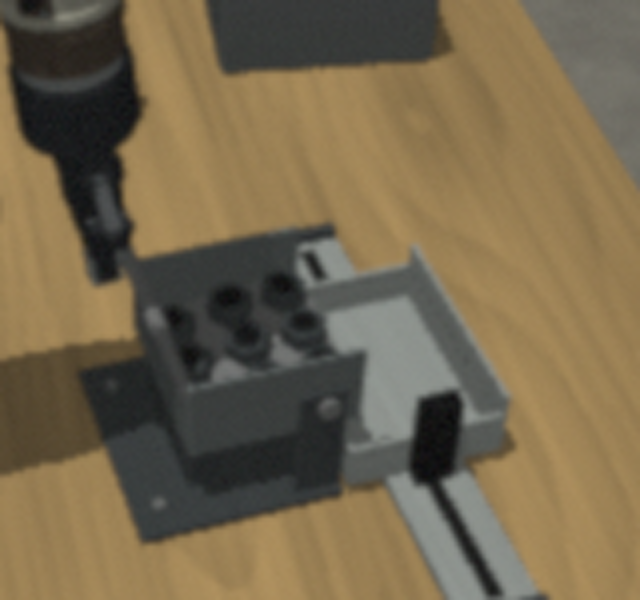

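Call:
{"api": "arm_command", "payload": {
  "motion": [
    {"x":0,"y":0,"z":0.005,"roll":0,"fingers":0},
    {"x":0,"y":0,"z":0.005,"roll":0,"fingers":0},
    {"x":0,"y":0,"z":0.005,"roll":0,"fingers":0},
    {"x":0,"y":0,"z":0,"roll":0,"fingers":0}
  ]
}}

```text
clock: 11.38
eef_pos: [0.4604, 0.0496, 0.1481]
tool_rot: [-0.042, 0.682, 0.019, 0.73]
ft_force: [-2.5, -0.2, -0.1]
grip_width: 0.0004
```

```bash
python3 m2.py 12; python3 -c "
from h import *
print(tool()[1])"
```

```text
stand xyz -0.09509048632447413 -0.0010951839591913067 0.1480595948840664 t 11.3833 F [-2.4888 -0.2156 -0.0612] M [ 0.0084  0.7024 -0.0873]
align -0.0006523446693469846
[[ 0.06702535 -0.08488108  0.9941342 ]
 [-0.02989082  0.99575673  0.08703488]
 [-0.99730343 -0.03554903  0.06420378]]
```

View pics/s12.png

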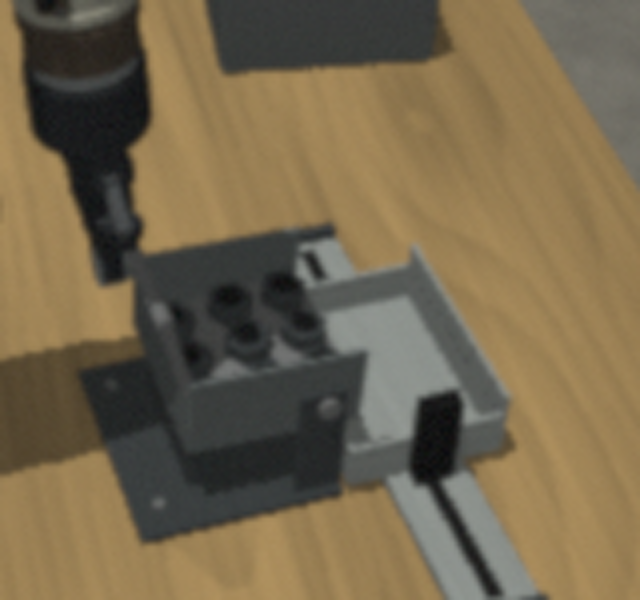

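```bash
python3 - <<'E'
from h import *
s=load('side9');a0=np.arctan2(95,115);r=np.hypot(.115,.095)
def hp(dx,dz,th,y): # point rel hinge at rest (dx fwd,dz up), rotate mouth down
    c,si=np.cos(th),np.sin(th); return st(.03+c*dx+si*dz,y,.09-si*dx+c*dz)
for th in(0,.05,.1,.15,.2,.25,.3,.35,.4):
    z=lambda P:((proj(s,P)[0]-[270,130]+.5)*4).round()
    print(th,'bar far',z(hp(-.115,.095,th,.068)),'near',z(hp(-.115,.095,th,-.068)),'lip near top',z(hp(.03,.056,th,-.067)))
E
```

```text
0 bar far [106. 198.] near [164. 332.] lip near top [374. 328.]
0.05 bar far [113. 190.] near [171. 324.] lip near top [378. 329.]
0.1 bar far [120. 183.] near [179. 316.] lip near top [381. 330.]
0.15 bar far [128. 176.] near [188. 309.] lip near top [385. 331.]
0.2 bar far [136. 168.] near [197. 301.] lip near top [388. 333.]
0.25 bar far [144. 162.] near [206. 294.] lip near top [391. 334.]
0.3 bar far [153. 155.] near [215. 287.] lip near top [394. 336.]
0.35 bar far [162. 149.] near [225. 280.] lip near top [397. 338.]
0.4 bar far [171. 143.] near [235. 274.] lip near top [399. 340.]
```

Call:
{"api": "arm_command", "payload": {
  "motion": [
    {"x":-0.004,"y":0,"z":0.007,"roll":0,"fingers":0},
    {"x":-0.004,"y":0,"z":0.007,"roll":0,"fingers":0},
    {"x":-0.004,"y":0,"z":0.007,"roll":0,"fingers":0},
    {"x":-0.002,"y":0,"z":0.005,"roll":0,"fingers":0}
  ]
}}

```text
clock: 11.77
eef_pos: [0.4726, 0.0507, 0.1603]
tool_rot: [-0.043, 0.692, 0.018, 0.72]
ft_force: [-7.2, -0.7, 2.9]
grip_width: 0.0002
```

```bash
python3 m2.py 13; python3 -c "
from h import *
print(tool()[1])"
```

```text
stand xyz -0.0828537428708477 -0.000999466143970879 0.16030581262235005 t 11.7667 F [-7.1605 -0.7189  2.8886] M [-0.0921  1.5927 -0.0632]
align -0.00039499403088827357
[[ 0.04298918 -0.08591031  0.99537498]
 [-0.03265775  0.99564277  0.08734387]
 [-0.99854164 -0.03626155  0.03999623]]
```

View pics/s13.png

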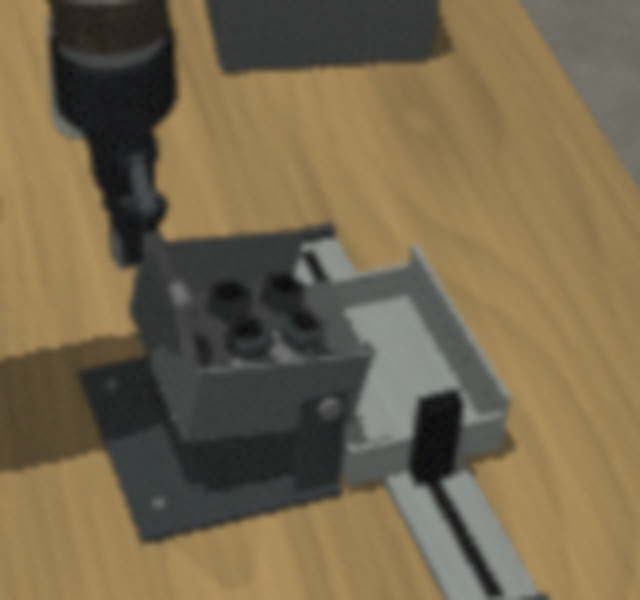

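Call:
{"api": "arm_command", "payload": {
  "motion": [
    {"x":-0.004,"y":0,"z":0.007,"roll":0,"fingers":0},
    {"x":-0.003,"y":0,"z":0.006,"roll":0,"fingers":0},
    {"x":0,"y":0,"z":0.003,"roll":0,"fingers":0},
    {"x":0,"y":0,"z":0.002,"roll":0,"fingers":0}
  ]
}}

```text
clock: 12.15
eef_pos: [0.4852, 0.0519, 0.1682]
tool_rot: [-0.043, 0.696, 0.018, 0.716]
ft_force: [-6.9, -0.4, 3.1]
grip_width: 0.0006
```

```bash
python3 m2.py 14; python3 -c "
from h import *
print(tool()[1])"
```

```text
stand xyz -0.07017485367278524 -0.0009355545017998218 0.16822800989556688 t 12.15 F [-6.9103 -0.3842  3.0579] M [-0.085   1.2044 -0.082 ]
align -0.0003641428951162571
[[ 0.03097414 -0.0864651   0.99577326]
 [-0.03397642  0.99558444  0.08750556]
 [-0.99894254 -0.03654322  0.0278996 ]]
```

View pics/s14.png

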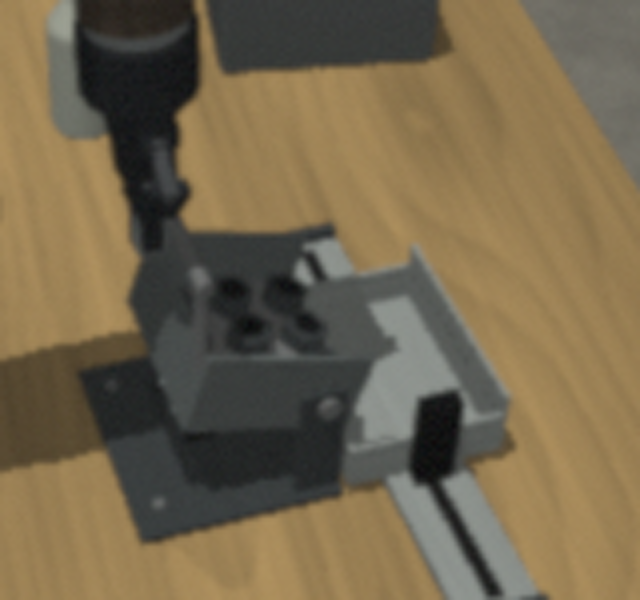

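Call:
{"api": "arm_command", "payload": {
  "motion": [
    {"x":-0.003,"y":0,"z":0.004,"roll":0,"fingers":0},
    {"x":-0.001,"y":0,"z":0.002,"roll":0,"fingers":0},
    {"x":0,"y":0,"z":0.001,"roll":0,"fingers":0},
    {"x":0,"y":0,"z":0.001,"roll":0,"fingers":0}
  ]
}}

```text
clock: 12.53
eef_pos: [0.4913, 0.0525, 0.1726]
tool_rot: [-0.043, 0.698, 0.018, 0.715]
ft_force: [-6.5, -0.5, 3.3]
grip_width: -0.0
```

```bash
python3 m2.py 15
```

```text
stand xyz -0.06405790057726332 -0.000887279070248752 0.1726310884008988 t 12.5333 F [-6.5227 -0.5304  3.2997] M [-0.0279  1.2019 -0.0585]
align -0.00032543619066412063
```

View pics/s15.png

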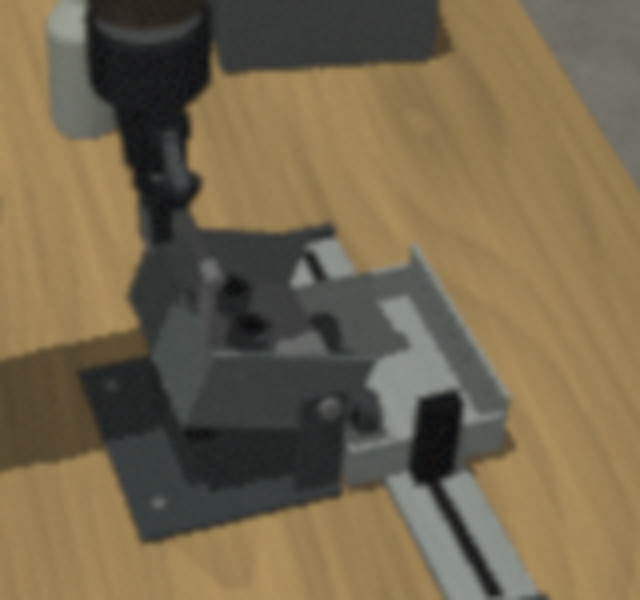

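Call:
{"api": "arm_command", "payload": {
  "motion": [
    {"x":0,"y":0,"z":0,"roll":0,"fingers":0},
    {"x":0,"y":0,"z":0,"roll":0,"fingers":0}
  ]
}}

```text
clock: 12.75
eef_pos: [0.4911, 0.0525, 0.1726]
tool_rot: [-0.043, 0.698, 0.018, 0.715]
ft_force: [-3.3, -0.3, -0.3]
grip_width: 0.0
```

```bash
python3 m2.py 16
```

```text
stand xyz -0.06422842760285877 -0.0008713507723743575 0.17260488741144964 t 12.75 F [-3.3387 -0.2629 -0.3341] M [-0.0185  0.8117 -0.0773]
align -0.00032149196366485714
```

View pics/s16.png

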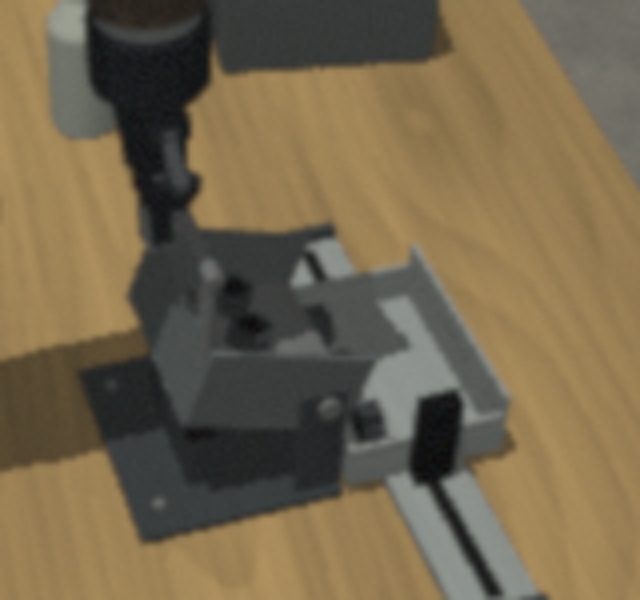

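```bash
python3 m2.py 17; python3 m.py 17;python3 - <<'E'
import cv2,numpy as np
a=cv2.imread('pics/side17.png')[180:255,315:405]; b=cv2.imread('pics/top17.png')[120:195,290:380]
f=lambda x:cv2.resize(np.clip(x.astype(float)*1.5,0,255).astype('uint8'),None,fx=4.4*2,fy=4.4*2,interpolation=cv2.INTER_CUBIC)
cv2.imwrite('pics/n17.png',np.hstack([cv2.resize(f(a),(396,330)),cv2.resize(f(b),(396,330))]))
E
```

```text
stand xyz -0.0642945418705511 -0.0008689049492958859 0.1725431076835664 t 12.8 F [-3.0566  0.3017 -0.0247] M [ 0.0191  0.8499 -0.0369]
align -0.000318298698617528
stand xyz -0.0643094031357405 -0.000859184037933648 0.17252820691491835 t 12.85 F [-4.0682 -0.1408  0.1357]
align -0.0003135364490830192
```

View pics/n17.png

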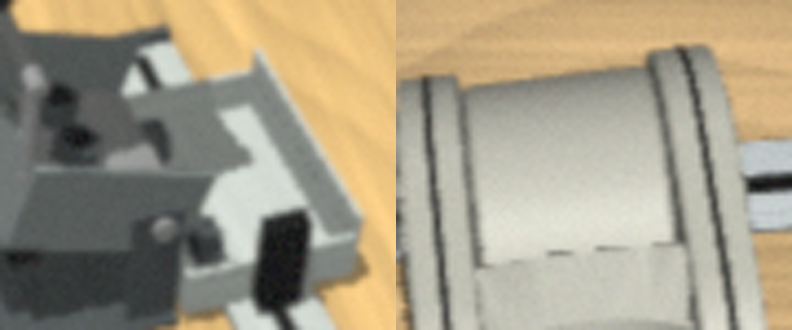

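```bash
python3 - <<'E'
from h import *
s=load('side17')
def hp(dx,dz,th,y):
    c,si=np.cos(th),np.sin(th); return st(.03+c*dx+si*dz,y,.09-si*dx+c*dz)
z=lambda P:((proj(s,P)[0]-[270,130]+.5)*4).round()
for th in(.3,):
  for L in(.055,.062):
    print(th,L,'lip floor',[z(hp(L-.03,-.01,th,y)) for y in(-.063,0,.063)])
for y in(-.041,0,.041):
  print('tray nut',y,[z(st(x,y,.024)) for x in(.065,.08,.1,.13)])
E
python3 - <<'E'
import cv2,numpy as np
a=cv2.imread('pics/side17.png')[190:245,325:385]
cv2.imwrite('pics/n17b.png',cv2.resize(np.clip(a.astype(float)*2,0,255).astype('uint8'),None,fx=10,fy=10,interpolation=cv2.INTER_CUBIC))
E
```

```text
0.3 0.055 lip floor [array([351., 403.]), array([319., 341.]), array([289., 284.])]
0.3 0.062 lip floor [array([360., 403.]), array([328., 341.]), array([298., 284.])]
tray nut -0.041 [array([354., 424.]), array([373., 419.]), array([399., 414.]), array([437., 405.])]
tray nut 0 [array([333., 385.]), array([352., 380.]), array([378., 374.]), array([415., 366.])]
tray nut 0.041 [array([314., 347.]), array([333., 343.]), array([357., 337.]), array([394., 329.])]
```

View pics/n17b.png

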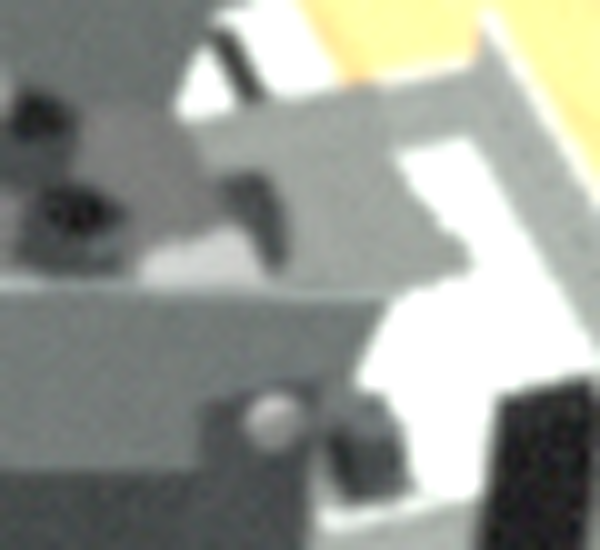

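Front row is gone from the bin floor. The side view shows one nut in the tray at zoom (365,418) and another at (322,325) beyond the lip line. The middle one is hidden behind the bin's side wall, and the middle row at (235,295) and (248,328) hasn't moved. I'll hold briefly, then lower gently.

Call:
{"api": "arm_command", "payload": {
  "motion": [
    {"x":0,"y":0,"z":0,"roll":0,"fingers":0},
    {"x":0,"y":0,"z":0,"roll":0,"fingers":0},
    {"x":0,"y":0,"z":0,"roll":0,"fingers":0},
    {"x":0,"y":0,"z":0,"roll":0,"fingers":0},
    {"x":0,"y":0,"z":0,"roll":0,"fingers":0},
    {"x":0,"y":0,"z":0,"roll":0,"fingers":0}
  ]
}}

```text
clock: 13.45
eef_pos: [0.4908, 0.0525, 0.1724]
tool_rot: [-0.043, 0.698, 0.018, 0.714]
ft_force: [-3.9, 0.8, -0.4]
grip_width: 0.0004
```

```bash
python3 m2.py 18
```

```text
stand xyz -0.06451937809726736 -0.0008698394099861618 0.1724086705852244 t 13.45 F [-3.8577  0.8058 -0.3969] M [-0.0899  0.8357 -0.0636]
align -0.00030602597803555274
```

View pics/s18.png

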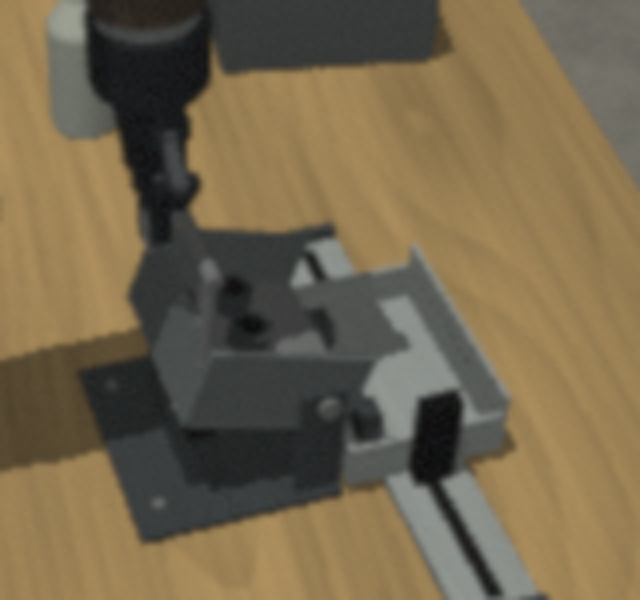

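Call:
{"api": "arm_command", "payload": {
  "motion": [
    {"x":0.003,"y":0,"z":-0.004,"roll":0,"fingers":0},
    {"x":0.004,"y":0,"z":-0.006,"roll":0,"fingers":0},
    {"x":0.004,"y":0,"z":-0.006,"roll":0,"fingers":0},
    {"x":0.004,"y":0,"z":-0.006,"roll":0,"fingers":0},
    {"x":0.003,"y":0,"z":-0.006,"roll":0,"fingers":0},
    {"x":0.003,"y":0,"z":-0.006,"roll":0,"fingers":0},
    {"x":0.002,"y":0,"z":-0.006,"roll":0,"fingers":0}
  ]
}}

```text
clock: 14.08
eef_pos: [0.4494, 0.048, 0.1458]
tool_rot: [-0.043, 0.697, 0.018, 0.715]
ft_force: [-0.2, 0.0, -0.1]
grip_width: 0.0001
```

```bash
python3 m2.py 19
```

```text
stand xyz -0.10616396440109953 -0.0016947194346680634 0.14579273372437795 t 14.0833 F [-0.2023  0.0412 -0.1052] M [0.0555 0.0153 0.0041]
align -0.00029072140657659815
```

View pics/s19.png

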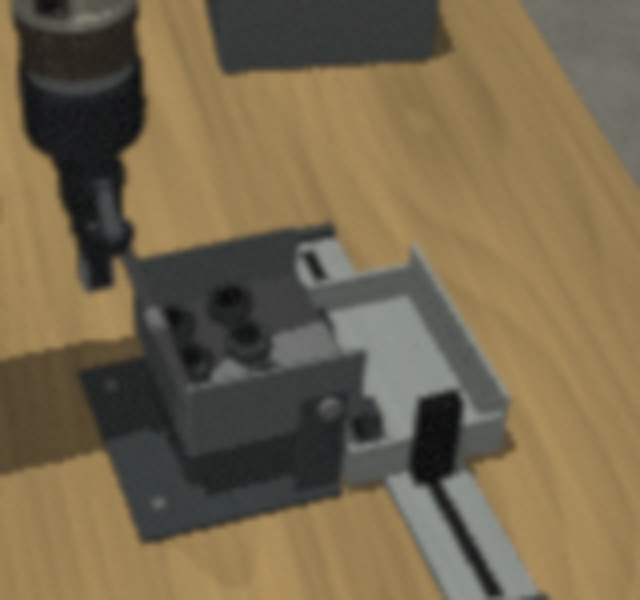

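The bin is back level and no longer loaded by the fingers. I'll back off, clear the top view, and check.

Call:
{"api": "arm_command", "payload": {
  "motion": [
    {"x":0,"y":0,"z":-0.02,"roll":0,"fingers":0},
    {"x":0,"y":0,"z":-0.025,"roll":0,"fingers":0},
    {"x":-0.025,"y":0,"z":-0.01,"roll":0,"fingers":0},
    {"x":-0.035,"y":0,"z":0,"roll":0,"fingers":0},
    {"x":-0.03,"y":-0.02,"z":0,"roll":0,"fingers":0},
    {"x":-0.02,"y":-0.035,"z":0,"roll":0,"fingers":0},
    {"x":0,"y":-0.035,"z":0,"roll":0,"fingers":0},
    {"x":0,"y":-0.035,"z":0,"roll":0,"fingers":0},
    {"x":0,"y":-0.035,"z":0,"roll":0,"fingers":0},
    {"x":0,"y":-0.035,"z":0,"roll":0,"fingers":0},
    {"x":0,"y":-0.02,"z":0,"roll":0,"fingers":0},
    {"x":0,"y":0,"z":0,"roll":0,"fingers":0},
    {"x":0,"y":0,"z":0,"roll":0,"fingers":0}
  ]
}}

```text
clock: 15.22
eef_pos: [0.4205, -0.1801, 0.2786]
tool_rot: [-0.05, 0.681, 0.015, 0.73]
ft_force: [-0.2, 0.4, -0.2]
grip_width: 0.0001
```

```bash
python3 m2.py 20; python3 m.py 20;python3 - <<'E'
import cv2,numpy as np
b=cv2.imread('pics/top20.png')[125:245,260:415]
cv2.imwrite('pics/tz20.png',cv2.resize(np.clip(b.astype(float)*1.5,0,255).astype('uint8'),None,fx=5,fy=5,interpolation=cv2.INTER_CUBIC))
E
```

```text
stand xyz -0.1550208653953558 -0.22634249744607446 0.2786479930743012 t 15.2167 F [-0.2044  0.3615 -0.2231] M [ 0.0823  0.0583 -0.0013]
align 0.0061115764552215485
stand xyz -0.1549466826355619 -0.22599510961375524 0.2786700604410644 t 15.2667 F [ 0.7526 -0.4533  0.6632]
align 0.007086988230879062
```

View pics/tz20.png

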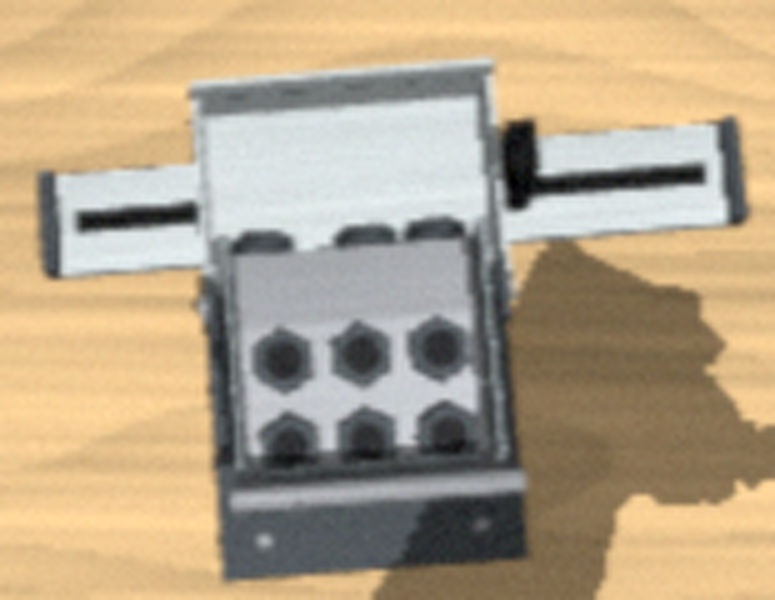

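View pics/side20.png

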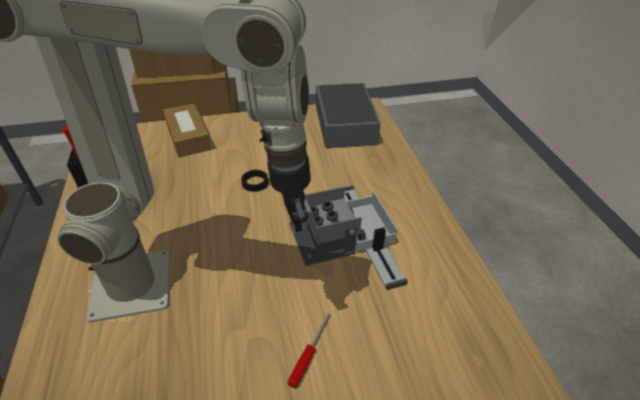

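The top view shows six nuts in the bin and three in the tray just past the lip, at zoom (263,242), (365,235) and (435,230). The bar is back at its rest position. I'll check the tray once more and hand in.

```bash
python3 - <<'E'
from h import *
t=load('top20');T=lambda a,b:(260+(a+.5)/5-.5,125+(b+.5)/5-.5)
y=[(onz(t,*T(*p),.066)-O)@Y for p in((192,90),(492,65))];print('tray y',y,np.mean(y))
b=[onz(t,*T(*p),.185) for p in((232,497),(522,480))];print('bar',b)
if abs(np.mean(y))<.01: print(job_done())
E
```

```text
tray y [np.float64(0.0805178822231983), np.float64(-0.08395531405238962)] -0.0017187159145956588
bar [array([0.46795166, 0.11836145, 0.185     ]), array([ 0.47785448, -0.0155411 ,  0.185     ])]
the job is handed in; nothing more can be done
None
```

I slid the tray along by its grip until it sat under the bin's mouth, then pushed the handle bar from behind. At about 0.3 rad of tilt the front row slid. I held the bin there for nearly 1 s, let it back down level, drew the arm clear and handed the job in at about 15 s.

**Last checks:**
- **Tray:** its centre is about 2 mm off the stand's middle, against the 15 mm allowed.
- **Nuts:** the top view shows three in the tray and six still in the bin.
- **Bin:** it looks level, with the bar back where it started.
- **Bottle, screwdriver and tape:** I never touched them. The screwdriver and tape look unmoved in the last side view. The bottle is hidden behind the arm there, and looked in place in the views while tipping.

**What went wrong or disagreed:**
- **Fingertips higher than reported:** in the pictures they end about 17 mm above the reported tool tip. My first two tries at the tray grip passed over it without contact, and the third, lower one worked.
- **Tool tilt:** the tool axis drifted by up to about 6 degrees during the moves; I allowed for this by checking the pose between moves.
- **Middle nut while tipped:** it was hidden behind the bin's side wall, so I only confirmed it was in the tray once the bin was back down.

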